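# Put the washed stirring kit away

### The arm

A 6-joint arm with a two-finger parallel gripper is mounted at the origin on a cart in front of the work surface, level with it; the furniture and walls round the work are solid. World frame = base frame: x ahead of the robot, y to its left, z up, the work surface at z = 0. Lengths are in m, angles in rad, forces in N, time in s.
With the tool pointing down it reaches from about 0.35 to 0.775 m from the base axis. Payload 5.5 kg.
Tool frame: the origin (TCP) lies between the finger pads; the fingertips stand 11 mm ahead of it and the grasp point (between the pads) lies 8 mm behind it (tips_ahead is the distance from the TCP to the fingertips, in m); z points along the fingers, y is the line along which they close (so a half turn about z gives the same grasp; the last joint's range is limited). The gripper opens to 85 mm and grips with 20 to 120 N. Pads are 22 mm wide; open, the fingers measure 114 mm over their backs; the gripper's body (76 mm by 85 mm) begins 54 mm behind the grasp point. The pads swing forward as they close: fully open they stand 13 mm farther back than shut.
Start: joints at [1.035, 0.313, 0.046, 1.304, 0, 1.431], TCP at [0.222, 0.531, 0.242] pointing down, gripper open.
Joint ranges: [-2.76, 2.76], [-0.86, 1.69], [-1.03, 1.26], [-2.2, 2.34], [-1.47, 1.5], [-3.14, 3.14]. Speed limits (rad/s): [2.57, 2.57, 3.14, 3.14, 3.14, 3.14].

### API

Orientations are given as a unit quaternion [w, x, y, z].
In Python, from workcell import * gives the robot as it stands. The module is installed in compiled form; this text tells all that it offers.
- The arm moves only by the tool jog_arm, never from a script. Its argument "moves" is a list of rows, each an object with "fingers": the closure, from 0 (fully open) to 1 (shut); "slide": the shift along the tool's x, y, z in mm, a list of three; "angular": the turn, a rotation vector about the tool's x, y, z in degrees, a list of three. A call has 1 to 10 rows; each row is the pose to reach, as a shift and turn from the pose commanded when the call began, along the tool's axes at that moment; what a row does not reach only later rows make up. A row lasts 1/12 s, in which the tool goes at most 41.7 mm and 7.16 degrees, less where a joint would pass 70% of its speed; a pose out of reach is approached as far as the arm can. A call with a gripper value outside its range is refused whole. The fingers move at their own pace and stop on an object; "squeeze" is the grip in N (left out, the last holds). Time passes only in rows, so rows that repeat a pose let the fingers close. It gives the time, the measured TCP pose, the force, the opening and the grip force at its end, in the units of the state.
- get_state(): the state, without advancing time (a new reading comes with each control period).
- read_camera(name): name is "side" or "top"; returns a dict with "color" (400x640x3 uint8, red, green, blue), "fovy" (degrees; the focal length in pixels is half the picture's height over the tangent of half this angle, whatever the lens; pixels are square), "cx", "cy" (the principal point, pixels), "world_from_camera" (4x4, takes a point from camera to world coordinates). Camera axes: x right, y down, z forward; pixel columns grow to the right and rows downward; lengths in m; the calibration is good to about 2 mm. A picture is of the moment at which its call begins. There is no depth.
- hand_in(): hands the job in; it is judged then, once.
Trained networks look in a picture, given as the dict that the camera call returned (one of the last four; its "shot" number tells which), for a name from the list of things; names that differ only in an ending like _2 or _b are one class to them, and where a whole thing is asked for, a point or a joint stands for the part that bears it (a point fixed in the world has none). Each returns a list of dicts, best first, with "p" (0 to 1); they miss things now and then, are a little off and sometimes report something else, mostly with a low value. They report only what shows in the picture. A call takes as long as a camera call.
- look_for(target, picture): "point" ([column, row] in pixels, amid what is visible of it).
- tip_of(target, picture): "point" ([column, row] in pixels: a listed point, or the origin of a listed thing).
The state is a dict: "clock": time; "joint_pos": joint angles; "qvel": joint speeds; "tau": joint torques, N m; "tcp_pos": TCP position; "orientation": TCP orientation; "wrist_force": force on the tool from outside, world axes, zero at the start; "ft_torque": the same for the moment, N m; "finger_gap": finger opening in m; "grip_force": force on a finger pad.
Only numpy, scipy, OpenCV 4.12 (cv2) and the standard library are available. Lean on these libraries where they do the work, as an engineer would, in place of code of your own. Each camera call takes 0.05 s, during which the arm holds its last target. There are 200 camera calls.

### The job

Put the washed stirring kit away: press the stir-bar box's lid so that its push-push latch lets it spring open, hold the chute with its nose at the box's mouth and tip it so that all the stir bars in it slide through the mouth into the box, then swing the lid down and press it until it stays latched shut. Lay the emptied chute and each tool that is there (retriever, spatula, forceps) flat in its own compartment of the tray, nose and working ends towards the tray's blue end. Do not knock over the beaker or the bottle.

Things in the scene. Friction and masses are not known exactly. Their poses are not given: they have to be found in the camera images.
- bar_box: white plastic box fixed to the bench, 92 (x) x 84 (y) x 84 mm high without lid; its front (-x) looks to the robot's left, within 15 degrees. Origin: centre of its underside; z up, +x towards the lid's hinge. The chamber for the bars spans x -26 to +43, y -39 to +39 mm, under the deck (80 to 84 mm up); its floor slopes down at 40 degrees from y = +39 to y = -9 mm, then is level, 4 mm up
- mouth (a point): centre of the box's mouth, a 36 x 36 mm square hole with a blue rim, at the deck's upper face 84 mm above the bench (at x = +5, y = +12 mm of the box); axes as the box
- lid (a joint): blue lid (98 x 90 x 3 mm, 8 mm skirt), hinged along the box's y axis at x = +46 mm, 93 mm up. 0 = shut and latched, 1.9 rad = wide open, leaning back; a soft spring (under 1 N at the front edge) opens it. From 0, press the front edge to its stop (-0.08, 2 to 6 N) and let go: it springs wide open in 2 s. Press an open lid down to its stop (-0.06) and let go: it rises to 0 and stays latched
- lid_press (a point): middle of the ribbed white pad on the lid's top near its front edge, 82 mm from the hinge: press here. Moves with the lid; axes of the lid (x to the hinge, z out of its top). Each full press changes the latch's state: pressing a latched lid opens it, a half press changes nothing. Up to 20 N does no harm
- chute_grip (a point): loose steel chute, channel 170 x 26 x 18 mm (20 mm wide inside, floor 2 mm), closed tail, open nose, 0.12 kg. This point: centre of its blue handle bar (64 long, 12 wide, 14 high, free beneath for 48 mm between two end posts), 42 mm above the chute's underside, 95 mm behind the nose; x to the nose, z up. Bars in it start to slide at a slope of 25 to 37 degrees
- chute_nose (a point): the chute's nose: middle of the open end of the channel, on the channel's floor; axes as the chute
- tray: grey tray fixed to the bench, 200 (x) x 182 (y) mm, floor 3 mm thick, walls 14 mm high, four compartments along x; the wall at its +x end is blue. Across the middle (x -40 to +40 mm) the dividers are cut away as a finger trough; only the outer wall beside the chute's compartment runs on. Origin: centre of its underside
- chute_slot (a point): centre of the chute's compartment, on its floor (3 mm up): 188 x 42 mm inside, the outermost at the tray's +y side; axes as the tray
- retriever_mid (a point): 160 x 12 x 10 mm white rod with a red magnet tip, stir-bar retriever, 10 mm wide where it is gripped, 0.035 kg; may be absent. Centre of the tool, half-way up; the tool lies along this point's x axis, its working end at +x, z up
- retriever_tip (a point): the retriever's working end
- retriever_slot (a point): centre of the retriever's compartment, on its floor (3 mm up): 188 x 40 mm, outermost at the tray's -y side; axes as the tray
- spatula_mid (a point): 150 x 11 x 9 mm spatula with a black handle and a steel blade, 10 mm wide where it is gripped, 0.04 kg; may be absent. Centre of the tool, half-way up; the tool lies along this point's x axis, its working end at +x, z up
- spatula_tip (a point): the spatula's working end
- spatula_slot (a point): centre of the spatula's compartment, on its floor (3 mm up): 166 x 40 mm, the second from the tray's -y side; axes as the tray
- forceps_mid (a point): 118 x 14 x 8 mm steel tweezers, grip anywhere across their 14 mm, 0.022 kg; may be absent. Centre of the tool, half-way up; the tool lies along this point's y axis, its points at -y, z up
- forceps_tip (a point): the forceps's working end
- forceps_slot (a point): centre of the forceps's compartment, on its floor (3 mm up): 134 x 40 mm, the third from the tray's -y side, next to the chute's; axes as the tray
- bar0_mid (a point): white octagonal stir bar, 30 mm long, 12 mm across, 0.016 kg, does not roll; may be absent. It starts lying in the chute, in single file with the others. Centre of the bar; x along it
- bar1_mid (a point): white octagonal stir bar, 30 mm long, 12 mm across, 0.016 kg, does not roll; may be absent. It starts lying in the chute, in single file with the others. Centre of the bar; x along it
- bar2_mid (a point): white octagonal stir bar, 30 mm long, 12 mm across, 0.016 kg, does not roll; may be absent. It starts lying in the chute, in single file with the others. Centre of the bar; x along it
- bar3_mid (a point): white octagonal stir bar, 30 mm long, 12 mm across, 0.016 kg, does not roll; may be absent. It starts lying in the chute, in single file with the others. Centre of the bar; x along it
- bar4_mid (a point): white octagonal stir bar, 30 mm long, 12 mm across, 0.016 kg, does not roll; may be absent. It starts lying in the chute, in single file with the others. Centre of the bar; x along it
- beaker: glass beaker standing on the bench, 53 mm wide, 70 mm high; not part of the job. Origin under its centre
- reagent_bottle: small reagent bottle standing on the bench, 43 mm wide, 82 mm high; not part of the job. Origin under its centre

How it is judged:
On the way, in this order (a step that is already met when the one before it is completed fails the run):
1. the lid has sprung open (value of joint lid above 1.2 rad), for 0.2 s.
2. the chute is tipped nose-down with its nose at the open mouth (angle between chute_grip's own x axis and vertical above 1.9 rad and horizontal distance between chute_nose and mouth below 0.04 m and height (world z) of chute_nose below 0.13 m and value of joint lid above 0.9 rad).
3. all the stir bars are in the box (x of bar0_mid in the frame of bar_box between -0.028 and 0.044 m and y of bar0_mid in the frame of bar_box between -0.041 and 0.041 m and z of bar0_mid in the frame of bar_box between 0 and 0.07 m and x of bar1_mid in the frame of bar_box between -0.028 and 0.044 m and y of bar1_mid in the frame of bar_box between -0.041 and 0.041 m and z of bar1_mid in the frame of bar_box between 0 and 0.07 m and x of bar2_mid in the frame of bar_box between -0.028 and 0.044 m and y of bar2_mid in the frame of bar_box between -0.041 and 0.041 m and z of bar2_mid in the frame of bar_box between 0 and 0.07 m and x of bar3_mid in the frame of bar_box between -0.028 and 0.044 m and y of bar3_mid in the frame of bar_box between -0.041 and 0.041 m and z of bar3_mid in the frame of bar_box between 0 and 0.07 m and x of bar4_mid in the frame of bar_box between -0.028 and 0.044 m and y of bar4_mid in the frame of bar_box between -0.041 and 0.041 m and z of bar4_mid in the frame of bar_box between 0 and 0.07 m), for 0.2 s.
At the end, for the whole second after the job is handed in: All stir bars lie in the box below its deck; lid latched (0 +- 0.02 rad); chute flat in its compartment (14 mm, 0.15 rad), each tool flat on the floor of its own (centre within 18 mm, 0.25 rad), nose and working ends at the blue end (all of step 3 and value of joint lid between -0.02 and 0.02 rad and x of chute_grip in the frame of chute_slot between -0.024 and 0.004 m and y of chute_grip in the frame of chute_slot between -0.012 and 0.012 m and z of chute_grip in the frame of chute_slot between 0.036 and 0.048 m and angle between the x axis of chute_grip and the x axis of tray, either way round below 0.15 rad and x of chute_nose in the frame of tray above 0.05 m and x of retriever_mid in the frame of retriever_slot between -0.018 and 0.018 m and y of retriever_mid in the frame of retriever_slot between -0.018 and 0.018 m and z of retriever_mid in the frame of retriever_slot between 0 and 0.0085 m and angle between the x axis of each of retriever_mid, spatula_mid and the x axis of tray, either way round below 0.25 rad and x of each of retriever_tip, spatula_tip, forceps_tip in the frame of tray above 0.03 m and x of spatula_mid in the frame of spatula_slot between -0.018 and 0.018 m and y of spatula_mid in the frame of spatula_slot between -0.018 and 0.018 m and z of spatula_mid in the frame of spatula_slot between 0 and 0.0085 m and x of forceps_mid in the frame of forceps_slot between -0.018 and 0.018 m and y of forceps_mid in the frame of forceps_slot between -0.018 and 0.018 m and z of forceps_mid in the frame of forceps_slot between 0 and 0.0085 m and angle between the y axis of forceps_mid and the x axis of tray, either way round below 0.25 rad); the robot touches nothing.
It fails at once if the beaker is knocked over (angle between beaker's own z axis and vertical above 0.6 rad).
It fails at once if the reagent bottle is knocked over (angle between reagent_bottle's own z axis and vertical above 0.6 rad).
Of bar0, bar1, bar2, bar3, bar4 only 3 to 5 are there at a start; the rules pass over those that are not, and their reading is None.
Of retriever, spatula, forceps only 2 to 3 are there at a start; the rules pass over those that are not, and their reading is None.
At some moment in a run one of retriever, spatula, forceps may be knocked a few centimetres aside while the robot is not near it.
It also fails if it takes over 210 s, if anything falls off the work surface, if the arm or the gripper's body presses on something with over 40 N, if the wrist force passes 120 N, or if a joint passes its speed limit or range.

## Working session

There is one attempt and no reset: what is moved stays moved. The work goes in short steps, Python scripts to look and compute and a tool call to move; the robot and the scene stay as the last step left them, time stands still between calls to the robot, and variables do not carry over. Pictures are saved under pics/ and viewed, at most 16 in all, crops included, and the job is handed in when it is done.

Besides the shell and the picture viewer there is one more tool, called after "Call:" as name([rows], argument=value, ...), one row to a line, values as JSON. jog_arm: Moves the arm, as the interface text tells. Its arguments: {"type":"object","properties":{"moves":{"type":"array","items":{"type":"object","properties":{"fingers":{"type":"number"},"slide":{"type":"array","items":{"type":"number"}},"angular":{"type":"array","items":{"type":"number"}}}}},"squeeze":{"type":"number"}},"required":["moves"]}

```bash
mkdir -p pics
cat > h.py <<'E'
from workcell import *
import numpy as np, cv2
from scipy.spatial.transform import Rotation as R
def ray(pic,uv):
    f=200/np.tan(np.radians(pic["fovy"])/2); T=np.array(pic["world_from_camera"])
    d=T[:3,:3]@np.array([(uv[0]-pic["cx"])/f,(uv[1]-pic["cy"])/f,1]); return T[:3,3],d/np.linalg.norm(d)
def atz(pic,uv,z):
    o,d=ray(pic,uv); return o+d*(z-o[2])/d[2]
def proj(pic,p):
    f=200/np.tan(np.radians(pic["fovy"])/2); T=np.array(pic["world_from_camera"])
    c=T[:3,:3].T@(np.array(p)-T[:3,3]); return c[:2]/c[2]*f+[pic["cx"],pic["cy"]]
def tri(a,ua,b,ub):
    o1,d1=ray(a,ua);o2,d2=ray(b,ub)
    s=np.linalg.lstsq(np.c_[d1,-d2],o2-o1,rcond=None)[0]
    p,q=o1+s[0]*d1,o2+s[1]*d2; return (p+q)/2,np.linalg.norm(p-q)
def save(pic,n,crop=None,k=1):
    im=pic["color"][:,:,::-1]
    if crop: im=im[crop[1]:crop[3],crop[0]:crop[2]]
    cv2.imwrite("pics/"+n,cv2.resize(im,None,fx=k,fy=k))
def Rt():
    q=get_state()["orientation"]; return R.from_quat([q[1],q[2],q[3],q[0]])
def to(p,Rgoal=None):
    """slide mm / angular deg in current tool axes to reach TCP p"""
    s=get_state(); r=Rt(); sl=r.inv().apply(np.array(p)-s["tcp_pos"])*1000
    a=np.degrees((r.inv()*Rgoal).as_rotvec()) if Rgoal is not None else None
    print("slide",sl.round(1),"ang",None if a is None else a.round(1))
E
python3 - <<'E'
from h import *
s=get_state();print({k:np.round(v,3) for k,v in s.items()})
t=read_camera("top");d=read_camera("side")
save(t,"t0.png",k=1.25);save(d,"s0.png",k=1.25)
for p in(t,d):print(p["fovy"],p["cx"],p["cy"],np.round(p["world_from_camera"],3).tolist())
z={"bar_box":0,"mouth":.084,"lid_press":.096,"chute_grip":.042,"chute_nose":.002,"tray":0,"chute_slot":.003,"retriever_slot":.003,"spatula_slot":.003,"forceps_slot":.003,"retriever_mid":.005,"retriever_tip":.005,"spatula_mid":.0045,"spatula_tip":.0045,"forceps_mid":.004,"forceps_tip":.004,"beaker":0,"reagent_bottle":0,"bar0_mid":.008}
for n,h in z.items():
    for nm,p in(("t",t),("s",d)):
        for r in tip_of(n,p)[:(5 if n[:4]=="bar0" else 1)]:print(n,nm,round(r["p"],2),np.round(r["point"]),atz(p,r["point"],h).round(3))
E
```

```text
{'clock': np.float64(0.0), 'joint_pos': array([1.035, 0.314, 0.045, 1.304, 0.   , 1.431]), 'qvel': array([ 0.   ,  0.001, -0.   ,  0.001,  0.001,  0.   ]), 'tau': array([ 1.0000e-03, -4.8063e+01,  2.9853e+01,  1.9000e-02, -0.0000e+00,
       -0.0000e+00]), 'tcp_pos': array([0.221, 0.53 , 0.241]), 'orientation': array([-0.   ,  0.197,  0.98 , -0.001]), 'wrist_force': array([0.017, 0.433, 0.124]), 'ft_torque': array([-0.003, -0.039, -0.012]), 'grip_force': np.float64(0.0), 'finger_gap': np.float64(0.086)}
49.81478315230438 320.57173790145015 200.5466807924287 [[-0.012, -0.987, 0.162, 0.451], [-1.0, 0.011, -0.004, 0.041], [0.002, -0.162, -0.987, 1.212], [0.0, 0.0, 0.0, 1.0]]
52.75065173220599 315.4244708770859 201.72269883207056 [[0.826, -0.374, 0.422, 0.133], [-0.564, -0.545, 0.62, -0.717], [-0.002, -0.75, -0.661, 0.882], [0.0, 0.0, 0.0, 1.0]]
bar_box t 0.91 [335. 195.] [ 0.666 -0.004  0.   ]
bar_box s 0.74 [328. 227.] [ 0.662 -0.01   0.   ]
mouth t 0.88 [338. 187.] [ 0.672 -0.01   0.084]
mouth s 0.67 [330. 202.] [0.679 0.005 0.084]
lid_press t 0.69 [320. 189.] [0.665 0.037 0.096]
lid_
[... 1006 characters left out ...]
75. 239.] [0.541 0.166 0.004]
spatula_mid s 0.49 [264. 207.] [0.542 0.181 0.004]
spatula_tip t 0.49 [295. 224.] [0.581 0.11  0.004]
spatula_tip s 0.74 [342. 310.] [ 0.515 -0.274  0.004]
forceps_mid t 0.41 [346. 243.] [ 0.529 -0.032  0.004]
forceps_mid s 0.58 [300. 250.] [ 0.537 -0.041  0.004]
forceps_tip s 0.71 [318. 251.] [ 0.578 -0.073  0.004]
beaker t 0.66 [369. 148.] [ 0.802 -0.107  0.   ]
beaker s 0.82 [385. 231.] [ 0.795 -0.119  0.   ]
reagent_bottle t 0.72 [281. 158.] [0.776 0.148 0.   ]
reagent_bottle s 0.62 [327. 184.] [0.78  0.165 0.   ]
bar0_mid t 0.59 [192. 236.] [0.553 0.397 0.008]
bar0_mid s 0.71 [363. 299.] [ 0.579 -0.277  0.008]
bar0_mid s 0.25 [252. 188.] [0.551 0.283 0.008]
```

View pics/t0.png

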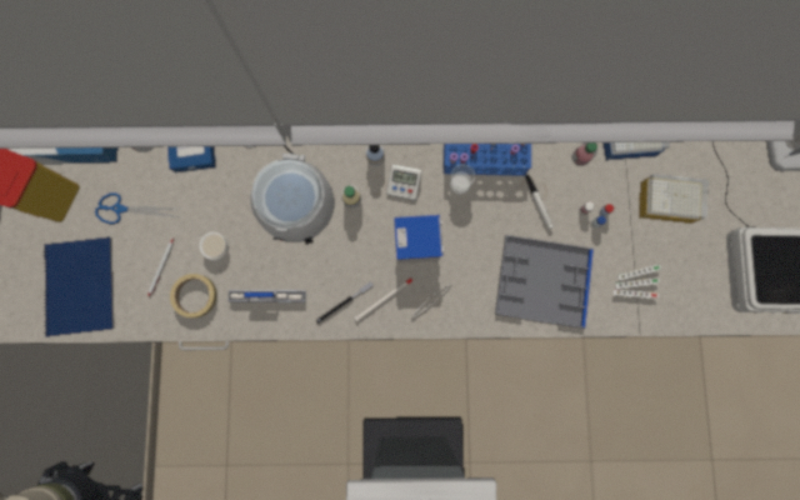

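View pics/s0.png

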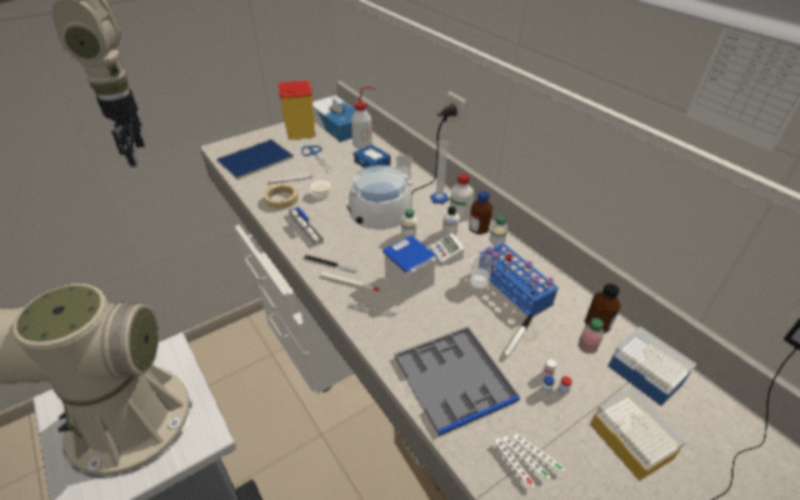

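The top view shows the chute at about (214,237) px with its nose to the right, the box with its shut lid at (335,190), and the spatula, retriever and forceps at 275, 306 and 346. The tray is at (436,226) with its blue end to the right. I'll zoom in next.

Run:
```python
from h import *
t=read_camera("top")
save(t,"t1.png",(170,165,370,265),4)
d=read_camera("side")
save(d,"s1.png",(220,150,380,270),5)
def blob(p,lo,hi,roi,z,lbl):
    hsv=cv2.cvtColor(p["color"],cv2.COLOR_RGB2HSV);m=cv2.inRange(hsv,lo,hi);k=np.zeros_like(m);k[roi[1]:roi[3],roi[0]:roi[2]]=1;m*=k
    n,l,st,c=cv2.connectedComponentsWithStats(m)
    for i in range(1,n):
        if st[i,4]>8:
            q=np.argwhere(l==i)[:,::-1].astype(np.float32);b=cv2.minAreaRect(q);bp=cv2.boxPoints(b)
            print(lbl,st[i,4],c[i].round(1),b[2],[atz(p,x,z)[:2].round(3).tolist() for x in bp],"c",atz(p,c[i],z).round(3))
B=((105,140,60),(130,255,255))
blob(t,*B,(300,160,370,230),.096,"lid")
blob(t,*B,(190,220,260,250),.049,"handle")
blob(t,*B,(380,180,480,270),.014,"trayend")
blob(d,*B,(300,180,360,230),.096,"lidS")
blob(d,*B,(220,150,270,200),.049,"handleS")
blob(t,(0,120,60),(8,255,255),(300,210,345,250),.005,"redtip")
```

```text
lid 932 [335.9 189.5] 86.05481719970703 [[0.704, 0.048], [0.709, -0.042], [0.623, -0.046], [0.618, 0.043]] c [ 0.663 -0.004  0.096]
handle 51 [207.3 235.3] 90.0 [[0.554, 0.374], [0.553, 0.317], [0.548, 0.317], [0.549, 0.374]] c [0.55  0.343 0.049]
trayend 24 [471.6 206.5] 5.710593223571777 [[0.607, -0.382], [0.644, -0.389], [0.644, -0.394], [0.607, -0.387]] c [ 0.626 -0.388  0.014]
trayend 25 [470.  221.8] 7.125016689300537 [[0.565, -0.375], [0.602, -0.382], [0.601, -0.386], [0.565, -0.379]] c [ 0.582 -0.381  0.014]
trayend 23 [468.4 237.4] 5.710592269897461 [[0.521, -0.368], [0.557, -0.374], [0.556, -0.379], [0.52, -0.373]] c [ 0.539 -0.373  0.014]
trayend 24 [466.7 253.2] 5.19442892074585 [[0.48, -0.36], [0.513, -0.366], [0.512, -0.371], [0.479, -0.365]] c [ 0.495 -0.366  0.014]
lidS 513 [327.3 203.3] 60.945396423339844 [[0.619, 0.044], [0.734, 0.057], [0.704, -0.04], [0.597, -0.047]] c [ 0.659 -0.005  0.096]
handleS 14 [241.1 170.7] 45.0 [[0.541, 0.363], [0.546, 0.367], [0.548, 0.321], [0.542, 0.318]] c [0.545 0.341 0.049]
```

View pics/t1.png

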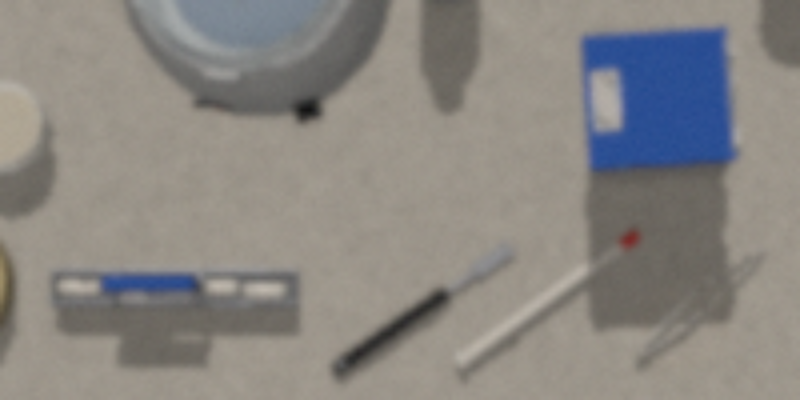

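View pics/s1.png

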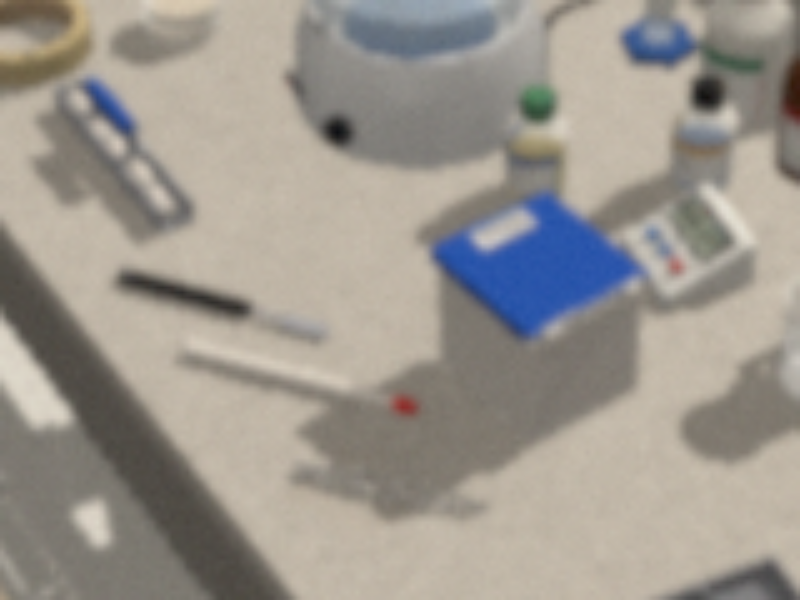

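Call:
jog_arm([
  {"slide":[-300,-144,40],"angular":[0,0,67],"fingers":1},
  {"slide":[-300,-144,40],"angular":[0,0,67],"fingers":1},
  {"slide":[-300,-144,40],"angular":[0,0,67],"fingers":1},
  {"slide":[-300,-144,40],"angular":[0,0,67],"fingers":1},
  {"slide":[-300,-144,40],"angular":[0,0,67],"fingers":1},
  {"slide":[-300,-144,40],"angular":[0,0,67],"fingers":1},
  {"slide":[-300,-144,40],"angular":[0,0,67],"fingers":1},
  {"slide":[-300,-144,40],"angular":[0,0,67],"fingers":1},
  {"slide":[-300,-144,40],"angular":[0,0,67],"fingers":1},
  {"slide":[-300,-144,40],"angular":[0,0,67],"fingers":1},
])

```text
clock: 2.93
tcp_pos: [0.4448, 0.2796, 0.2019]
orientation: [0.0, 0.709, 0.705, -0.0]
wrist_force: [-0.3, 0.1, 0.8]
finger_gap: -0.0
grip_force: 0.0
```

Run:
```python
from h import *
G=R.from_matrix(np.array([[0,1,0],[1,0,0],[0,0,-1.]]))
print(get_state()["joint_pos"].round(2)); to([.662,.034,.125],G)
```

```text
[ 0.41  0.23 -0.16  1.18 -0.    1.98]
slide [-244.4  218.5   76.9] ang [-0.   0.  -0.3]
```

Call:
jog_arm([
  {"slide":[-244,218,40],"fingers":1},
  {"slide":[-244,218,40],"fingers":1},
  {"slide":[-244,218,40],"fingers":1},
  {"slide":[-244,218,40],"fingers":1},
  {"slide":[-244,218,40],"fingers":1},
  {"slide":[-244,218,40],"fingers":1},
  {"slide":[-244,218,40],"fingers":1},
  {"slide":[-244,218,60],"fingers":1},
  {"slide":[-244,218,77],"fingers":1},
  {"slide":[-244,218,77],"fingers":1},
])

```text
schema error: expected keys fingers, slide, angular
```

Call:
jog_arm([
  {"slide":[0,0,8],"fingers":1},
  {"slide":[0,0,14],"fingers":1},
  {"slide":[0,0,17],"fingers":1},
  {"slide":[0,0,20],"fingers":1},
  {"slide":[0,0,20],"fingers":1},
])

```text
schema error: expected keys fingers, slide, angular
```

Call:
jog_arm([
  {"slide":[-244,218,40],"angular":[0,0,0],"fingers":1},
  {"slide":[-244,218,40],"angular":[0,0,0],"fingers":1},
  {"slide":[-244,218,40],"angular":[0,0,0],"fingers":1},
  {"slide":[-244,218,40],"angular":[0,0,0],"fingers":1},
  {"slide":[-244,218,40],"angular":[0,0,0],"fingers":1},
  {"slide":[-244,218,40],"angular":[0,0,0],"fingers":1},
  {"slide":[-244,218,40],"angular":[0,0,0],"fingers":1},
  {"slide":[-244,218,40],"angular":[0,0,0],"fingers":1},
  {"slide":[-244,218,77],"angular":[0,0,0],"fingers":1},
  {"slide":[-244,218,77],"angular":[0,0,0],"fingers":1},
])

```text
clock: 3.77
tcp_pos: [0.6609, 0.0369, 0.119]
orientation: [-0.003, 0.706, 0.708, -0.003]
wrist_force: [-2.6, 1.1, -3.1]
finger_gap: -0.0005
grip_force: 0.0
```

Call:
jog_arm([
  {"slide":[0,0,8],"angular":[0,0,0],"fingers":1},
  {"slide":[0,0,14],"angular":[0,0,0],"fingers":1},
  {"slide":[0,0,18],"angular":[0,0,0],"fingers":1},
  {"slide":[0,0,20],"angular":[0,0,0],"fingers":1},
  {"slide":[0,0,20],"angular":[0,0,0],"fingers":1},
])

```text
clock: 4.18
tcp_pos: [0.6623, 0.0402, 0.1061]
orientation: [0.0, 0.705, 0.71, 0.0]
wrist_force: [-0.5, 0.2, 1.1]
finger_gap: 0.0002
grip_force: 0.2
```

Call:
jog_arm([
  {"slide":[4,0,3],"angular":[0,0,0],"fingers":1},
  {"slide":[4,0,6],"angular":[0,0,0],"fingers":1},
  {"slide":[4,0,8],"angular":[0,0,0],"fingers":1},
  {"slide":[4,0,8],"angular":[0,0,0],"fingers":1},
])

```text
clock: 4.52
tcp_pos: [0.6631, 0.0441, 0.099]
orientation: [0.001, 0.705, 0.709, 0.001]
wrist_force: [-0.9, 1.6, 6.3]
finger_gap: 0.0002
grip_force: 3.4
```

Call:
jog_arm([
  {"slide":[0,0,2],"angular":[0,0,0],"fingers":1},
  {"slide":[0,0,3],"angular":[0,0,0],"fingers":1},
  {"slide":[0,0,3],"angular":[0,0,0],"fingers":1},
])

```text
clock: 4.77
tcp_pos: [0.6634, 0.0441, 0.0986]
orientation: [0.001, 0.705, 0.709, 0.002]
wrist_force: [-4.5, 2.8, 20.0]
finger_gap: -0.0003
grip_force: 9.8
```

Call:
jog_arm([
  {"slide":[0,0,-10],"angular":[0,0,0],"fingers":0.5},
  {"slide":[10,0,-30],"angular":[0,0,0],"fingers":0.5},
  {"slide":[45,0,-60],"angular":[0,0,0],"fingers":0.4},
  {"slide":[85,-20,-60],"angular":[0,0,0],"fingers":0.4},
  {"slide":[125,-40,-60],"angular":[0,0,0],"fingers":0.4},
  {"slide":[165,-60,-60],"angular":[0,0,0],"fingers":0.4},
  {"slide":[200,-80,-60],"angular":[0,0,0],"fingers":0.4},
  {"slide":[235,-100,-60],"angular":[0,0,0],"fingers":0.4},
  {"slide":[270,-114,-60],"angular":[0,0,0],"fingers":0.4},
  {"slide":[299,-114,-60],"angular":[0,0,0],"fingers":0.4},
])

```text
clock: 5.6
tcp_pos: [0.5432, 0.3437, 0.1546]
orientation: [-0.001, 0.704, 0.71, -0.001]
wrist_force: [1.0, -0.0, -0.1]
finger_gap: 0.051
grip_force: 0.0
```

Run:
```python
from h import *
for i in range(8): t=read_camera("top")
d=read_camera("side")
a=t["color"][150:270,170:370,::-1];b=d["color"][150:270,220:380,::-1]
cv2.imwrite("pics/c2.png",np.vstack([cv2.resize(a,(500,300)),cv2.resize(b,(400,300))] if 0 else [cv2.resize(a,(500,300)),cv2.copyMakeBorder(cv2.resize(b,(400,300)),0,0,0,100,0)]))
s=get_state();print(s["tcp_pos"],s["joint_pos"].round(2),s["clock"])
for n in("chute_grip","chute_nose"):
    u=[tip_of(n,p) for p in(t,d)]; print(n,[x[0] for x in u if x], tri(t,u[0][0]["point"],d,u[1][0]["point"]) if all(u) else 0)
to([.549,.343,.12])
```

```text
[0.54727936 0.34018629 0.15428999] [ 0.43  0.48  0.08  1.17 -0.    2.  ] 6.05
chute_grip [{'point': [205.4, 237.2], 'p': 0.83}, {'point': [242.4, 174.3], 'p': 0.73}] (array([0.54978992, 0.35405948, 0.02317463]), np.float64(0.005841909996425064))
chute_nose [{'point': [244.1, 235.2], 'p': 0.81}, {'point': [253.1, 196.4], 'p': 0.8}] (array([ 0.54773002,  0.25636492, -0.00665919]), np.float64(0.013284261697936763))
slide [ 2.2  1.9 34.4] ang None
```

View pics/c2.png

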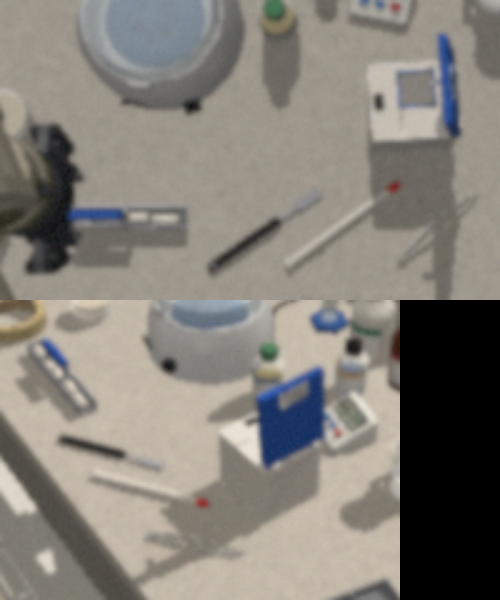

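Call:
jog_arm([
  {"slide":[5,2,40],"angular":[0,0,0],"fingers":0.4},
  {"slide":[5,2,75],"angular":[0,0,0],"fingers":0.4},
  {"slide":[5,2,100],"angular":[0,0,0],"fingers":0.4},
  {"slide":[5,2,118],"angular":[0,0,0],"fingers":0.4},
  {"slide":[5,2,118],"angular":[0,0,0],"fingers":0.4},
  {"slide":[5,2,118],"angular":[0,0,0],"fingers":0.9},
  {"slide":[5,2,118],"angular":[0,0,0],"fingers":1},
  {"slide":[5,2,118],"angular":[0,0,0],"fingers":1},
  {"slide":[5,2,118],"angular":[0,0,0],"fingers":1},
  {"slide":[5,2,118],"angular":[0,0,0],"fingers":1},
], squeeze=80)

```text
clock: 7.08
tcp_pos: [0.5501, 0.3473, 0.0385]
orientation: [0.001, 0.705, 0.709, 0.002]
wrist_force: [0.5, -0.6, 4.9]
finger_gap: 0.0104
grip_force: 78.2
```

Call:
jog_arm([
  {"slide":[0,0,0],"angular":[0,0,0],"fingers":1},
  {"slide":[0,0,0],"angular":[0,0,0],"fingers":1},
  {"slide":[0,0,-10],"angular":[0,0,0],"fingers":1},
  {"slide":[0,0,-35],"angular":[0,0,0],"fingers":1},
  {"slide":[0,0,-70],"angular":[0,0,0],"fingers":1},
  {"slide":[0,0,-110],"angular":[0,0,0],"fingers":1},
  {"slide":[0,0,-150],"angular":[0,0,0],"fingers":1},
  {"slide":[0,0,-170],"angular":[0,0,0],"fingers":1},
  {"slide":[0,0,-170],"angular":[0,0,0],"fingers":1},
])

```text
clock: 7.83
tcp_pos: [0.551, 0.3479, 0.2136]
orientation: [0.002, 0.705, 0.709, 0.005]
wrist_force: [0.7, -0.3, -1.6]
finger_gap: 0.0101
grip_force: 78.2
```

Run:
```python
from h import *
t=read_camera("top");d=read_camera("side")
a=t["color"][150:270,170:370,::-1];b=d["color"][90:270,190:380,::-1]
cv2.imwrite("pics/c3.png",np.hstack([cv2.resize(a,(450,270)),cv2.resize(b,(285,270))]))
s=get_state();print(s["tcp_pos"].round(4),s["joint_pos"].round(2),s["clock"],s["finger_gap"])
for n in("chute_grip","chute_nose"):
    u=[tip_of(n,p) for p in(t,d)]; print(n,[x[0] for x in u if x], tri(t,u[0][0]["point"],d,u[1][0]["point"]) if all(u) else 0)
for nm,p in(("t",t),("s",d)):
    for r in tip_of("mouth",p)[:1]:print("mouth",nm,r,atz(p,r["point"],.084).round(4))
# mouth rim blob in top
hsv=cv2.cvtColor(t["color"],cv2.COLOR_RGB2HSV);m=cv2.inRange(hsv,(100,70,40),(130,255,255));m[:, :325]=0;m[:,346:]=0;m[:170]=0;m[205:]=0
q=np.argwhere(m)[:,::-1];print(len(q),q.min(0),q.max(0),atz(t,(q.min(0)+q.max(0))/2,.084).round(4))
```

```text
[0.5489 0.3468 0.2074] [0.44 0.47 0.19 1.29 0.   2.01] 7.9333 0.0100643316847924
chute_grip [{'point': [185.7, 225.0], 'p': 0.81}, {'point': [328.2, 183.6], 'p': 0.69}] (array([ 0.7001579 ,  0.31122291, -0.01972646]), np.float64(0.3179172555323542))
chute_nose [{'point': [228.6, 227.7], 'p': 0.71}, {'point': [251.0, 153.7], 'p': 0.49}] (array([0.55753196, 0.26376348, 0.15881794]), np.float64(0.0026694196024364563))
mouth t {'point': [335.0, 187.1], 'p': 0.57} [ 0.6717 -0.0021  0.084 ]
mouth s {'point': [328.6, 203.4], 'p': 0.65} [0.6705 0.0035 0.084 ]Traceback (most recent call last):
  File "<stdin>", line 12, in <module>
    return umr_minimum(a, axis, None, out, keepdims, initial, where)
ValueError: zero-size array to reduction operation minimum which has no identity
```

View pics/c3.png

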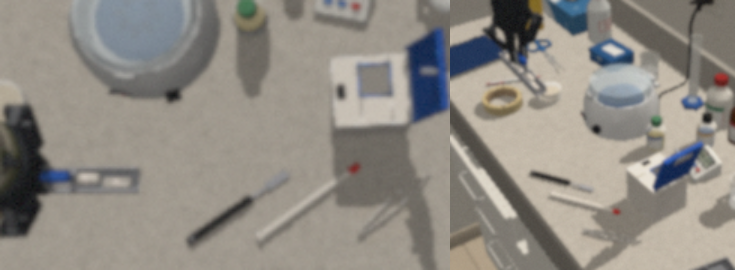

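Call:
jog_arm([
  {"slide":[-8,4,0],"angular":[0,0,0],"fingers":1},
  {"slide":[-26,13,0],"angular":[0,0,0],"fingers":1},
  {"slide":[-52,26,0],"angular":[0,0,0],"fingers":1},
  {"slide":[-80,40,0],"angular":[0,0,0],"fingers":1},
  {"slide":[-108,54,0],"angular":[0,0,0],"fingers":1},
  {"slide":[-136,68,0],"angular":[0,0,0],"fingers":1},
  {"slide":[-164,82,0],"angular":[0,0,0],"fingers":1},
  {"slide":[-188,94,0],"angular":[0,0,0],"fingers":1},
  {"slide":[-204,102,0],"angular":[0,0,0],"fingers":1},
  {"slide":[-210,105,0],"angular":[0,0,0],"fingers":1},
])

```text
clock: 9.07
tcp_pos: [0.6561, 0.1334, 0.2055]
orientation: [0.0, 0.706, 0.708, -0.0]
wrist_force: [0.5, 0.4, -2.1]
finger_gap: 0.0105
grip_force: 78.2
```

Call:
jog_arm([
  {"slide":[-6,4,4],"angular":[0,0,0],"fingers":1},
  {"slide":[-18,10,18],"angular":[0,0,0],"fingers":1},
  {"slide":[-31,16,40],"angular":[0,0,0],"fingers":1},
  {"slide":[-39,19,58],"angular":[0,0,0],"fingers":1},
  {"slide":[-41,19,64],"angular":[0,0,0],"fingers":1},
  {"slide":[-41,19,66],"angular":[0,0,0],"fingers":1},
  {"slide":[-41,19,66],"angular":[0,0,0],"fingers":1},
])

```text
clock: 9.65
tcp_pos: [0.6733, 0.0973, 0.1399]
orientation: [-0.001, 0.705, 0.709, -0.0]
wrist_force: [0.5, 0.0, -1.7]
finger_gap: 0.0103
grip_force: 78.2
```

Run:
```python
from h import *
t=read_camera("top");d=read_camera("side")
a=t["color"][150:230,260:380,::-1];b=d["color"][150:270,260:380,::-1]
cv2.imwrite("pics/c4.png",np.hstack([cv2.resize(a,(450,300)),cv2.resize(b,(300,300))]))
s=get_state();print(s["tcp_pos"].round(4),s["orientation"].round(3),s["joint_pos"].round(2),s["clock"],s["finger_gap"])
for n in("chute_nose",):
    u=[tip_of(n,p) for p in(t,d)]; print(n,[x[0] for x in u if x], tri(t,u[0][0]["point"],d,u[1][0]["point"]) if all(u) else 0)
n=s["tcp_pos"]+Rt().apply([-.095,0,.0355]);print(n,proj(t,n),proj(d,n),proj(t,[.673,-.007,.084]),proj(d,[.673,-.007,.084]))
```

```text
[0.6744 0.0974 0.1416] [0.    0.705 0.71  0.001] [0.03 0.56 0.18 1.19 0.   1.59] 9.75 0.009948886536938125
chute_nose [{'point': [285.3, 215.0], 'p': 0.73}] 0
[0.6751144  0.00244126 0.10608874] [333.5320772  184.23286161] [330.23687363 197.39763494] [336.82325287 186.61902196] [331.35732081 205.01811863]
```

View pics/c4.png

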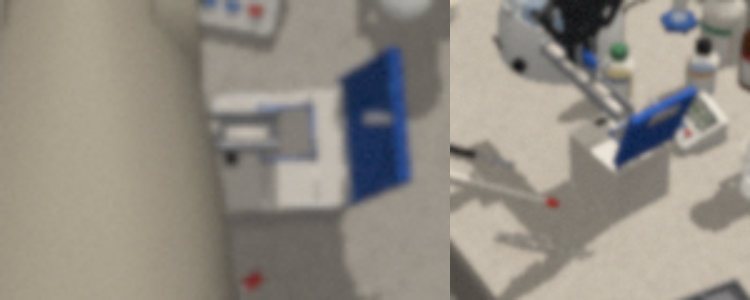

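Call:
jog_arm([
  {"slide":[-5,1,-7],"angular":[0,7,0],"fingers":1},
  {"slide":[-11,1,-14],"angular":[0,14,0],"fingers":1},
  {"slide":[-19,1,-20],"angular":[0,21,0],"fingers":1},
  {"slide":[-28,1,-28],"angular":[0,28,0],"fingers":1},
  {"slide":[-37,1,-36],"angular":[0,35,0],"fingers":1},
  {"slide":[-48,1,-42],"angular":[0,42,0],"fingers":1},
  {"slide":[-58,1,-47],"angular":[0,48,0],"fingers":1},
  {"slide":[-58,1,-47],"angular":[0,48,0],"fingers":1},
  {"slide":[-58,1,-47],"angular":[0,48,0],"fingers":1},
  {"slide":[-58,1,-47],"angular":[0,48,0],"fingers":1},
])

```text
clock: 10.68
tcp_pos: [0.6759, 0.0386, 0.1877]
orientation: [-0.287, 0.644, 0.648, 0.287]
wrist_force: [-0.0, 0.3, -2.2]
finger_gap: 0.0102
grip_force: 78.3
```

Run:
```python
from h import *
for i in range(10):t=read_camera("top")
d=read_camera("side")
a=t["color"][150:230,260:380,::-1];b=d["color"][150:270,260:380,::-1]
cv2.imwrite("pics/c5.png",np.hstack([cv2.resize(a,(450,300)),cv2.resize(b,(300,300))]))
s=get_state();print(s["tcp_pos"].round(4),Rt().as_matrix().round(2).tolist(),s["joint_pos"].round(2),s["clock"],s["finger_gap"],s["wrist_force"])
n=s["tcp_pos"]+Rt().apply([-.095,0,.0355]);print(n)
for p in(t,d):print(tip_of("bar0_mid",p)[:5])
```

```text
[0.6754 0.0387 0.1876] [[-0.0, 1.0, -0.0], [0.67, 0.01, 0.74], [0.74, 0.0, -0.67]] [-0.37  0.74  0.34  1.56  0.76  1.04] 11.2333 0.010335171952843994 [ 0.0128607   0.34092066 -0.99911992]
[0.67562015 0.00155097 0.0932391 ]
[{'point': [306.8, 178.4], 'p': 0.54}]
[{'point': [318.7, 249.1], 'p': 0.41}]
```

View pics/c5.png

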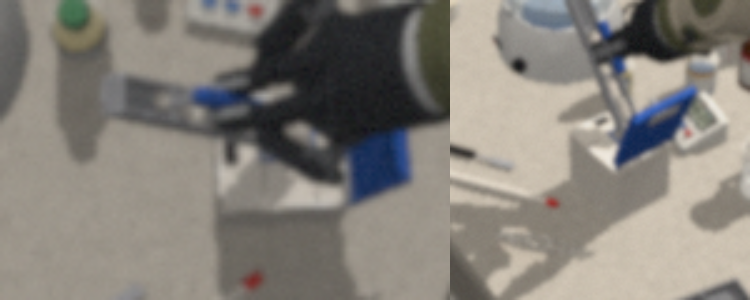

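Call:
jog_arm([
  {"slide":[-4,0,-8],"angular":[0,5,0],"fingers":1},
  {"slide":[-8,0,-16],"angular":[0,10,0],"fingers":1},
  {"slide":[-8,5,-16],"angular":[0,10,0],"fingers":1},
  {"slide":[-8,-3,-16],"angular":[0,10,0],"fingers":1},
  {"slide":[-8,4,-16],"angular":[0,10,0],"fingers":1},
  {"slide":[-8,0,-16],"angular":[0,10,0],"fingers":1},
  {"slide":[-8,0,-16],"angular":[0,10,0],"fingers":1},
  {"slide":[-8,0,-16],"angular":[0,10,0],"fingers":1},
])

```text
clock: 12.0
tcp_pos: [0.6754, 0.0213, 0.1924]
orientation: [-0.343, 0.617, 0.621, 0.342]
wrist_force: [1.0, 0.7, -0.8]
finger_gap: 0.0105
grip_force: 78.5
```

Run:
```python
from h import *
F=[]
for i in range(12):t=read_camera("top");F.append(get_state()["wrist_force"][2])
print(np.round(F,2),np.mean(F))
d=read_camera("side")
a=t["color"][160:210,270:345,::-1];b=d["color"][130:230,280:355,::-1]
cv2.imwrite("pics/c6.png",np.hstack([cv2.resize(a,(450,300)),cv2.resize(b,(300,400))[:300]]))
for p in(t,d):print(tip_of("bar0_mid",p)[:5])
```

```text
[-0.94 -0.68 -0.85 -1.6  -1.09 -2.16 -1.47 -1.78 -1.37 -0.39 -1.5  -0.96] -1.2323512600177289
[{'point': [366.7, 146.7], 'p': 0.22}]
[{'point': [385.4, 292.7], 'p': 0.62}]
```

View pics/c6.png

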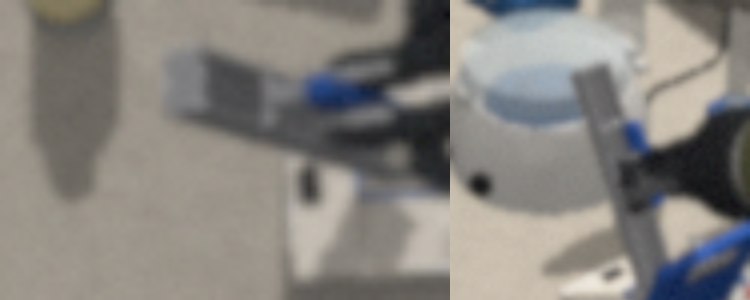

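Call:
jog_arm([
  {"slide":[35,0,5],"angular":[0,-4,0],"fingers":1},
  {"slide":[60,0,30],"angular":[0,-11,0],"fingers":1},
  {"slide":[87,0,64],"angular":[0,-18,0],"fingers":1},
  {"slide":[87,0,64],"angular":[0,-25,0],"fingers":1},
  {"slide":[87,0,64],"angular":[0,-32,0],"fingers":1},
  {"slide":[87,0,64],"angular":[0,-39,0],"fingers":1},
  {"slide":[87,0,64],"angular":[0,-46,0],"fingers":1},
  {"slide":[87,0,64],"angular":[0,-53,0],"fingers":1},
  {"slide":[87,0,64],"angular":[0,-58,0],"fingers":1},
  {"slide":[87,0,64],"angular":[0,-58,0],"fingers":1},
])

```text
clock: 13.58
tcp_pos: [0.6742, 0.1256, 0.2327]
orientation: [0.0, 0.703, 0.711, -0.0]
wrist_force: [-0.4, 0.3, -1.3]
finger_gap: 0.01
grip_force: 78.5
```

Run:
```python
from h import *
t=read_camera("top");d=read_camera("side")
s=get_state();print(s["tcp_pos"].round(4),s["joint_pos"].round(2),s["orientation"].round(3))
for n in("tray","chute_slot","forceps_slot","spatula_slot","retriever_slot"):
    for p in(t,d):
        u=tip_of(n,p)[:1]; print(n,[(round(x["p"],2),atz(p,x["point"],.003).round(3)) for x in u])
print([tip_of("bar0_mid",p)[:3] for p in(t,d)])
a=t["color"][160:280,270:480,::-1];b=d["color"][130:230,280:355,::-1]
cv2.imwrite("pics/c7.png",np.hstack([cv2.resize(a,(525,300)),cv2.resize(b,(225,300))]))
a=np.radians(9.1);G=R.from_matrix(np.array([[np.sin(a),np.cos(a),0],[np.cos(a),-np.sin(a),0],[0,0,-1.]]))
to([.52,.12,.23],G)
```

```text
[0.6744 0.1228 0.2316] [0.06 0.54 0.37 1.4  0.   1.63] [-0.001  0.704  0.71   0.001]
tray [(0.95, array([ 0.575, -0.283,  0.003]))]
tray [(0.64, array([ 0.577, -0.275,  0.003]))]
chute_slot [(0.92, array([ 0.641, -0.296,  0.003]))]
chute_slot [(0.68, array([ 0.643, -0.297,  0.003]))]
forceps_slot [(0.72, array([ 0.601, -0.291,  0.003]))]
forceps_slot [(0.69, array([ 0.585, -0.288,  0.003]))]
spatula_slot [(0.86, array([ 0.548, -0.277,  0.003]))]
spatula_slot [(0.59, array([ 0.56 , -0.272,  0.003]))]
retriever_slot [(0.84, array([ 0.508, -0.271,  0.003]))]
retriever_slot [(0.85, array([ 0.519, -0.267,  0.003]))]
[[{'point': [366.8, 147.3], 'p': 0.66}], []]
slide [  -0.4 -155.     1.9] ang [ 0.  -0.   9.4]
```

View pics/c7.png

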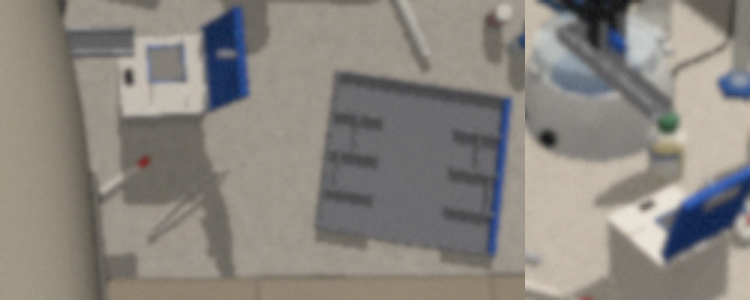

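Call:
jog_arm([
  {"slide":[0,-40,0],"angular":[0,0,5],"fingers":1},
  {"slide":[0,-80,0],"angular":[0,0,9.4],"fingers":1},
  {"slide":[0,-120,0],"angular":[0,0,9.4],"fingers":1},
  {"slide":[-30,-150,0],"angular":[0,0,9.4],"fingers":1},
  {"slide":[-70,-155,0],"angular":[0,0,9.4],"fingers":1},
  {"slide":[-110,-155,0],"angular":[0,0,9.4],"fingers":1},
  {"slide":[-150,-155,0],"angular":[0,0,9.4],"fingers":1},
  {"slide":[-190,-155,0],"angular":[0,0,9.4],"fingers":1},
  {"slide":[-230,-155,0],"angular":[0,0,9.4],"fingers":1},
  {"slide":[-270,-155,0],"angular":[0,0,9.4],"fingers":1},
])

```text
clock: 15.12
tcp_pos: [0.5212, -0.1511, 0.2325]
orientation: [0.0, 0.761, 0.649, 0.0]
wrist_force: [0.7, 0.1, -0.9]
finger_gap: 0.0102
grip_force: 78.8
```

Call:
jog_arm([
  {"slide":[-35,-5,0],"angular":[0,0,0],"fingers":1},
  {"slide":[-75,-5,0],"angular":[0,0,0],"fingers":1},
  {"slide":[-110,5,0],"angular":[0,0,0],"fingers":1},
  {"slide":[-110,45,0],"angular":[0,0,0],"fingers":1},
  {"slide":[-110,85,0],"angular":[0,0,0],"fingers":1},
  {"slide":[-110,120,0],"angular":[0,0,0],"fingers":1},
  {"slide":[-110,130,0],"angular":[0,0,0],"fingers":1},
  {"slide":[-110,130,0],"angular":[0,0,0],"fingers":1},
])

```text
clock: 15.78
tcp_pos: [0.6347, -0.2789, 0.23]
orientation: [-0.0, 0.761, 0.649, 0.0]
wrist_force: [-0.8, 0.2, -1.6]
finger_gap: 0.0104
grip_force: 78.9
```

Run:
```python
from h import *
s=get_state();print(s["tcp_pos"].round(4),s["joint_pos"].round(2),s["orientation"].round(3))
a=np.radians(9.1);G=R.from_matrix(np.array([[np.sin(a),np.cos(a),0],[np.cos(a),-np.sin(a),0],[0,0,-1.]]))
to([.6437,-.283,.041],G)
```

```text
[ 0.6347 -0.2789  0.23  ] [-0.53  0.56  0.4   1.41  0.    1.2 ] [-0.     0.761  0.649  0.   ]
slide [ -2.8   9.5 189. ] ang [-0.  -0.   0.1]
```

Call:
jog_arm([
  {"slide":[-3,9,40],"angular":[0,0,0],"fingers":1},
  {"slide":[-3,9,80],"angular":[0,0,0],"fingers":1},
  {"slide":[-3,9,120],"angular":[0,0,0],"fingers":1},
  {"slide":[-3,9,150],"angular":[0,0,0],"fingers":1},
  {"slide":[-3,9,168],"angular":[0,0,0],"fingers":1},
  {"slide":[-3,9,180],"angular":[0,0,0],"fingers":1},
  {"slide":[-3,9,186],"angular":[0,0,0],"fingers":1},
  {"slide":[-3,9,188],"angular":[0,0,0],"fingers":1},
  {"slide":[-3,9,188],"angular":[0,0,0],"fingers":1},
  {"slide":[-3,9,188],"angular":[0,0,0],"fingers":1},
])

```text
clock: 16.62
tcp_pos: [0.6419, -0.2835, 0.0459]
orientation: [0.001, 0.761, 0.649, 0.001]
wrist_force: [0.9, 0.0, -1.1]
finger_gap: 0.0103
grip_force: 78.9
```

Run:
```python
from h import *
s=get_state();print(s["tcp_pos"].round(4),s["wrist_force"].round(2))
t=read_camera("top")
save(t,"t8.png",(370,165,490,275),4)
```

```text
[ 0.6419 -0.2835  0.0459] [ 0.92  0.01 -1.06]
```

View pics/t8.png

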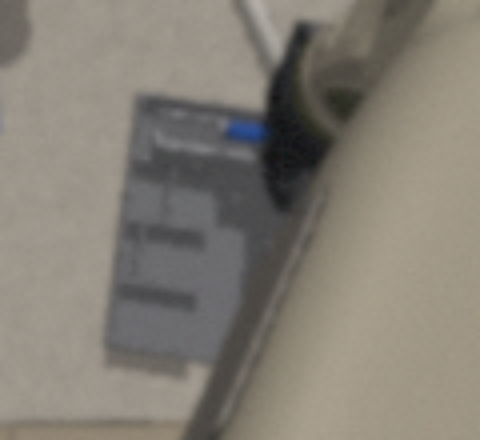

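Call:
jog_arm([
  {"slide":[0,0,3],"angular":[0,0,0],"fingers":1},
  {"slide":[0,0,5],"angular":[0,0,0],"fingers":1},
  {"slide":[0,0,6],"angular":[0,0,0],"fingers":1},
  {"slide":[0,0,6],"angular":[0,0,0],"fingers":1},
])

```text
clock: 17.0
tcp_pos: [0.6419, -0.2835, 0.0415]
orientation: [0.002, 0.761, 0.649, 0.001]
wrist_force: [-4.0, 0.6, 12.7]
finger_gap: 0.0102
grip_force: 80.8
```

Call:
jog_arm([
  {"slide":[0,0,-1],"angular":[0,0,0],"fingers":0.4},
  {"slide":[0,0,-1],"angular":[0,0,0],"fingers":0.4},
  {"slide":[0,0,-1],"angular":[0,0,0],"fingers":0.4},
  {"slide":[0,0,-1],"angular":[0,0,0],"fingers":0.4},
  {"slide":[0,0,-40],"angular":[0,0,0],"fingers":0.4},
  {"slide":[0,0,-80],"angular":[0,0,0],"fingers":0.4},
  {"slide":[0,0,-120],"angular":[0,0,0],"fingers":0.4},
  {"slide":[0,-40,-130],"angular":[0,0,0],"fingers":0.4},
  {"slide":[0,-80,-130],"angular":[0,0,0],"fingers":0.4},
  {"slide":[0,-120,-130],"angular":[0,0,0],"fingers":0.4},
])

```text
clock: 17.83
tcp_pos: [0.5225, -0.2645, 0.1691]
orientation: [0.002, 0.761, 0.649, 0.0]
wrist_force: [-0.4, -0.6, 0.5]
finger_gap: 0.0514
grip_force: 0.0
```

Call:
jog_arm([
  {"slide":[30,25,-3],"angular":[0,0,-6],"fingers":1},
  {"slide":[60,50,-3],"angular":[0,0,-12.3],"fingers":1},
  {"slide":[90,75,-3],"angular":[0,0,-12.3],"fingers":1},
  {"slide":[120,100,-3],"angular":[0,0,-12.3],"fingers":1},
  {"slide":[140,121,-3],"angular":[0,0,-12.3],"fingers":1},
  {"slide":[145,121,-3],"angular":[0,0,-12.3],"fingers":1},
  {"slide":[145,121,-3],"angular":[0,0,-12.3],"fingers":1},
  {"slide":[145,121,-3],"angular":[0,0,-12.3],"fingers":1},
], squeeze=30)

```text
clock: 18.5
tcp_pos: [0.6641, -0.1397, 0.1702]
orientation: [-0.001, 0.687, 0.727, -0.001]
wrist_force: [0.3, 0.1, -0.1]
finger_gap: 0.0003
grip_force: 0.0
```

Run:
```python
from h import *
s=get_state();print(s["tcp_pos"].round(4),s["joint_pos"].round(2),s["orientation"].round(3),Rt().as_matrix().round(3).tolist())
t=read_camera("top");d=read_camera("side")
a=t["color"][150:270,290:480,::-1];b=d["color"][150:240,280:370,::-1]
cv2.imwrite("pics/c9.png",np.hstack([cv2.resize(a,(475,300)),cv2.resize(b,(300,300))]))
for n in("chute_grip","chute_nose"):
    for p,nm in((t,"t"),(d,"s")): print(n,nm,[(round(x["p"],2),atz(p,x["point"],.045 if n[6]=="g" else .005).round(3)) for x in tip_of(n,p)[:1]])
```

```text
[ 0.6641 -0.1397  0.1702] [-0.33  0.54  0.22  1.25 -0.    1.19] [-0.001  0.687  0.727 -0.001] [[-0.057, 0.998, -0.002], [0.998, 0.057, 0.0], [0.0, -0.002, -1.0]]
chute_grip t []
chute_grip s [(0.67, array([ 0.636, -0.282,  0.045]))]
chute_nose t [(0.63, array([ 0.533, -0.03 ,  0.005]))]
chute_nose s [(0.6, array([ 0.621, -0.381,  0.005]))]
```

View pics/c9.png

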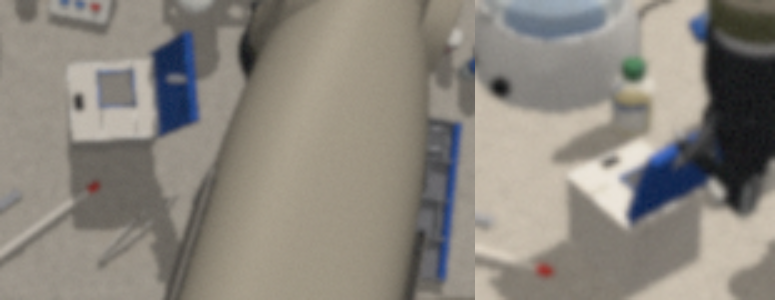

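Call:
jog_arm([
  {"slide":[35,0,0],"angular":[0,0,0],"fingers":1},
  {"slide":[58,2,-6],"angular":[0,0,0],"fingers":1},
  {"slide":[77,3,-12],"angular":[0,0,0],"fingers":1},
  {"slide":[92,4,-12],"angular":[0,0,0],"fingers":1},
  {"slide":[106,5,-9],"angular":[0,0,0],"fingers":1},
  {"slide":[120,6,-4],"angular":[0,0,0],"fingers":1},
  {"slide":[132,6,3],"angular":[0,0,0],"fingers":1},
  {"slide":[142,6,13],"angular":[0,0,0],"fingers":1},
  {"slide":[150,6,25],"angular":[0,0,0],"fingers":1},
  {"slide":[150,6,25],"angular":[0,0,0],"fingers":1},
])

```text
clock: 19.63
tcp_pos: [0.6603, 0.0122, 0.1421]
orientation: [-0.002, 0.686, 0.727, -0.001]
wrist_force: [-0.8, 0.1, -0.6]
finger_gap: 0.0002
grip_force: 0.2
```

Run:
```python
from h import *
s=get_state();print(s["tcp_pos"].round(4),s["wrist_force"].round(2))
d=read_camera("side");t=read_camera("top")
b=d["color"][150:240,280:370,::-1];a=t["color"][150:240,290:380,::-1]
cv2.imwrite("pics/c10.png",np.hstack([cv2.resize(a,(350,350)),cv2.resize(b,(350,350))]))
```

```text
[0.6603 0.0122 0.1421] [-0.77  0.1  -0.63]
```

View pics/c10.png

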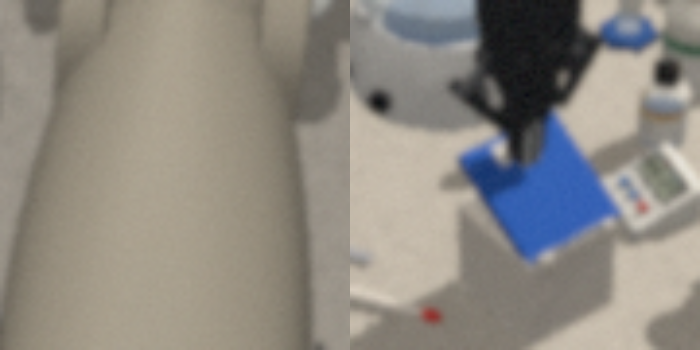

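Call:
jog_arm([
  {"slide":[6,0,10],"angular":[0,0,0],"fingers":1},
  {"slide":[12,0,20],"angular":[0,0,0],"fingers":1},
  {"slide":[19,0,29],"angular":[0,0,0],"fingers":1},
  {"slide":[24,0,35],"angular":[0,0,0],"fingers":1},
  {"slide":[25,0,39],"angular":[0,0,0],"fingers":1},
  {"slide":[25,0,42],"angular":[0,0,0],"fingers":1},
  {"slide":[25,0,44],"angular":[0,0,0],"fingers":1},
  {"slide":[25,0,45],"angular":[0,0,0],"fingers":1},
  {"slide":[25,0,45],"angular":[0,0,0],"fingers":1},
])

```text
clock: 20.48
tcp_pos: [0.6608, 0.0358, 0.1012]
orientation: [-0.0, 0.687, 0.727, 0.0]
wrist_force: [-1.1, 0.7, 3.3]
finger_gap: 0.0001
grip_force: 1.6
```

Call:
jog_arm([
  {"slide":[0,0,2],"angular":[0,0,0],"fingers":1},
  {"slide":[0,0,3],"angular":[0,0,0],"fingers":1},
  {"slide":[0,0,4],"angular":[0,0,0],"fingers":1},
  {"slide":[0,0,4],"angular":[0,0,0],"fingers":1},
])

```text
clock: 20.82
tcp_pos: [0.661, 0.0358, 0.1003]
orientation: [0.001, 0.687, 0.727, 0.001]
wrist_force: [-6.2, 2.2, 17.3]
finger_gap: -0.0
grip_force: 9.1
```

Call:
jog_arm([
  {"slide":[0,0,-15],"angular":[0,0,0],"fingers":1},
  {"slide":[0,0,-50],"angular":[0,0,0],"fingers":1},
  {"slide":[0,0,-90],"angular":[0,0,0],"fingers":1},
  {"slide":[-30,-25,-110],"angular":[0,0,0],"fingers":0.5},
  {"slide":[-60,-50,-110],"angular":[0,0,0],"fingers":0.5},
  {"slide":[-90,-75,-110],"angular":[0,0,0],"fingers":0.5},
  {"slide":[-120,-100,-110],"angular":[0,0,0],"fingers":0.5},
  {"slide":[-150,-125,-110],"angular":[0,0,0],"fingers":0.5},
  {"slide":[-180,-150,-110],"angular":[0,0,0],"fingers":0.5},
  {"slide":[-220,-160,-110],"angular":[0,0,0],"fingers":0.5},
])

```text
clock: 21.65
tcp_pos: [0.51, -0.1928, 0.2068]
orientation: [-0.001, 0.687, 0.727, -0.0]
wrist_force: [0.4, 0.5, -0.1]
finger_gap: 0.043
grip_force: 0.0
```

```bash
cat > m.py <<'E'
from h import *
t=read_camera("top");d=read_camera("side")
s=get_state();print(s["tcp_pos"].round(4),s["joint_pos"].round(2),s["clock"])
g=cv2.cvtColor(t["color"],cv2.COLOR_RGB2HSV)
print("lid blue in top:",cv2.inRange(g,(105,140,60),(130,255,255))[160:230,300:370].astype(bool).sum(),"(932 when shut)")
for n,h in(("retriever_mid",.005),("retriever_tip",.005),("spatula_mid",.0045),("spatula_tip",.0045),("forceps_mid",.004),("forceps_tip",.004),("chute_grip",.045),("chute_nose",.005)):
    for nm,p in(("t",t),("s",d)): print(n,nm,[(round(x["p"],2),np.round(x["point"]).tolist(),atz(p,x["point"],h).round(3).tolist()) for x in tip_of(n,p)[:2]])
np.save("t.npy",t["color"])
# edge-based masks: pixels differing from local bench colour
im=t["color"].astype(np.float32);bg=cv2.medianBlur(t["color"],31).astype(np.float32)
df=np.abs(im-bg).max(2)
def axis(m,z,l):
    q=np.argwhere(m)[:,::-1]
    if len(q)<6:print(l,"few");return
    w=np.array([atz(t,x,z)[:2] for x in q]);c=w.mean(0);v=np.linalg.svd(w-c)[2][0];v=v*np.sign(-v[1]);e=(w-c)@v
    print(l,len(q),"ends",(c+v*e.min()).round(3),(c+v*e.max()).round(3),"mid",(c+v*(e.min()+e.max())/2).round(4),"len",np.ptp(e).round(3),"dir",np.degrees(np.arctan2(v[1],v[0])).round(1))
v=g[...,2].astype(int);k=g[...,1].astype(int)
def roi(m,b):
    o=np.zeros_like(m);o[b[1]:b[3],b[0]:b[2]]=m[b[1]:b[3],b[0]:b[2]];return o
def big(m):
    n,l,st,_=cv2.connectedComponentsWithStats(m.astype(np.uint8));return l==1+np.argmax(st[1:,4]) if n>1 else m
axis(big(roi(v<70,(240,215,320,268))),.006,"spatula handle")
axis(big(roi((v>185),(270,215,345,268))),.008,"retriever white")
axis(big(roi((g[...,0]<8)&(k>120),(290,200,350,260))),.006,"red tip")
E
python3 m.py
```

```text
[ 0.5119 -0.1985  0.2068] [-0.52  0.27 -0.09  1.2  -0.    1.01] 21.75
lid blue in top: 930 (932 when shut)
retriever_mid t [(0.74, [306.0, 238.0], [0.543, 0.079, 0.005]), (0.32, [321.0, 190.0], [0.678, 0.034, 0.005])]
retriever_mid s [(0.46, [280.0, 227.0], [0.538, 0.072, 0.005])]
retriever_tip t [(0.72, [329.0, 226.0], [0.575, 0.013, 0.005])]
retriever_tip s [(0.7, [302.0, 230.0], [0.584, 0.021, 0.005])]
spatula_mid t [(0.55, [272.0, 241.0], [0.536, 0.173, 0.004])]
spatula_mid s [(0.57, [263.0, 208.0], [0.537, 0.179, 0.004])]
spatula_tip t [(0.48, [296.0, 226.0], [0.578, 0.107, 0.004]), (0.2, [337.0, 186.0], [0.691, -0.01, 0.004])]
spatula_tip s [(0.68, [288.0, 215.0], [0.585, 0.104, 0.004]), (0.38, [261.0, 208.0], [0.531, 0.179, 0.004])]
forceps_mid t [(0.42, [346.0, 241.0], [0.534, -0.033, 0.004])]
forceps_mid s [(0.54, [300.0, 248.0], [0.54, -0.035, 0.004]), (0.17, [342.0, 311.0], [0.514, -0.273, 0.004])]
forceps_tip t []
forceps_tip s [(0.58, [319.0, 250.0], [0.583, -0.073, 0.004])]
chute_grip t [(0.91, [436.0, 202.0], [0.635, -0.28, 0.045])]
chute_grip s [(0.96, [381.0, 282.0], [0.63, -0.283, 0.045])]
chute_nose t [(0.2, [332.0, 194.0], [0.666, 0.004, 0.005])]
chute_nose s [(0.85, [404.0, 320.0], [0.624, -0.381, 0.005])]
spatula handle 70 ends [0.497 0.217] [0.543 0.15 ] mid [0.5196 0.1837] len 0.081 dir -55.3
retriever white few
red tip 8 ends [0.578 0.022] [0.584 0.016] mid [0.5813 0.0189] len 0.008 dir -45.2
```

```bash
cat > g.py <<'E'
from h import *
def pose(x,yv): # G with tool x along -u
    pass
def G(deg): # deg: direction (world yaw) of tool working end; tool x antiparallel
    a=np.radians(deg);u=np.array([np.cos(a),np.sin(a),0]);x=-u;z=np.array([0,0,-1.]);return R.from_matrix(np.c_[x,np.cross(z,x),z]),u
E
python3 - <<'E'
from g import *
t=read_camera("top")
C=lambda x,y:(170+x/4,165+y/4)
for n,a,b,z in(("spat",(338,372),(512,250),.005),("retr",(461,367),(630,238),.006),("forc",(640,362),(762,256),.004)):
    A=atz(t,C(*a),z);B=atz(t,C(*b),z);v=B-A;print(n,A.round(3),B.round(3),"mid",((A+B)/2).round(4),np.linalg.norm(v).round(3),np.degrees(np.arctan2(v[1],v[0])).round(1))
g,u=G(-54.5); p=np.array([.538,.163,.10])-.012*u; print(p); to(p,g)
E
```

```text
spat [0.489 0.222 0.005] [0.573 0.101 0.005] mid [0.531  0.1614 0.005 ] 0.147 -55.4
retr [0.492 0.136 0.006] [0.58  0.018 0.006] mid [0.5359 0.0771 0.006 ] 0.148 -53.3
forc [0.494 0.012 0.004] [ 0.567 -0.075  0.004] mid [ 0.5302 -0.0314  0.004 ] 0.113 -50.0
[0.53103156 0.17276939 0.1       ]
slide [364.6  38.1 106.9] ang [  0.   -0.  -32.3]
```

Call:
jog_arm([
  {"slide":[40,4,0],"angular":[0,0,-7],"fingers":0.5},
  {"slide":[80,8,0],"angular":[0,0,-14],"fingers":0.5},
  {"slide":[120,12,0],"angular":[0,0,-21],"fingers":0.5},
  {"slide":[160,16,0],"angular":[0,0,-28],"fingers":0.5},
  {"slide":[200,20,0],"angular":[0,0,-32.3],"fingers":0.5},
  {"slide":[240,24,0],"angular":[0,0,-32.3],"fingers":0.5},
  {"slide":[280,28,20],"angular":[0,0,-32.3],"fingers":0.5},
  {"slide":[315,32,45],"angular":[0,0,-32.3],"fingers":0.5},
  {"slide":[345,34,75],"angular":[0,0,-32.3],"fingers":0.5},
  {"slide":[365,34,105],"angular":[0,0,-32.3],"fingers":0.5},
])

```text
clock: 23.43
tcp_pos: [0.5283, 0.1756, 0.1024]
orientation: [0.002, 0.457, 0.889, 0.002]
wrist_force: [0.7, -0.1, -0.5]
finger_gap: 0.0425
grip_force: 0.0
```

Run:
```python
from g import *
d=read_camera("side");s=get_state();print(s["tcp_pos"].round(4),s["joint_pos"].round(2),s["finger_gap"])
for n in("spatula_mid","spatula_tip"):print([(round(x["p"],2),atz(d,x["point"],.0045).round(3)) for x in tip_of(n,d)[:2]])
hsv=cv2.cvtColor(d["color"],cv2.COLOR_RGB2HSV);m=hsv[...,2]<75;m[:, :240]=0;m[:,300:]=0;m[:195]=0;m[230:]=0
q=np.argwhere(m)[:,::-1];w=np.array([atz(d,x,.008)[:2] for x in q]);print(len(w),w.mean(0) if len(w) else 0,w.min(0),w.max(0))
g,u=G(-54.5);to([.527,.173,.014],g)
```

```text
[0.5232 0.1778 0.0948] [ 0.18  0.36 -0.26  0.96  0.    1.13] 0.042932752953599856
[(0.68, array([0.544, 0.178, 0.004]))]
[(0.71, array([0.589, 0.108, 0.004]))]
41 [0.51720091 0.18137599] [0.49345153 0.14774241] [0.54056449 0.21745033]
slide [-2.8  2.1 85. ] ang [-0.3 -0.1  0.2]
```

Call:
jog_arm([
  {"slide":[-3,1,35],"angular":[0,0,0],"fingers":0.5},
  {"slide":[-3,1,65],"angular":[0,0,0],"fingers":0.5},
  {"slide":[-3,1,78],"angular":[0,0,0],"fingers":0.5},
  {"slide":[-3,1,82],"angular":[0,0,0],"fingers":0.5},
  {"slide":[-3,1,82],"angular":[0,0,0],"fingers":0.5},
  {"slide":[-3,1,82],"angular":[0,0,0],"fingers":0.8},
  {"slide":[-3,1,82],"angular":[0,0,0],"fingers":1},
  {"slide":[-3,1,82],"angular":[0,0,0],"fingers":1},
  {"slide":[-3,1,82],"angular":[0,0,0],"fingers":1},
  {"slide":[-3,1,82],"angular":[0,0,0],"fingers":1},
], squeeze=40)

```text
clock: 24.42
tcp_pos: [0.5301, 0.1712, 0.0208]
orientation: [0.001, 0.458, 0.889, 0.001]
wrist_force: [0.2, -0.7, 0.4]
finger_gap: -0.0001
grip_force: 0.0
```

Call:
jog_arm([
  {"slide":[0,0,0],"angular":[0,0,0],"fingers":0.5},
  {"slide":[0,0,0],"angular":[0,0,0],"fingers":0.5},
  {"slide":[0,0,0],"angular":[0,0,0],"fingers":0.5},
  {"slide":[0,0,4],"angular":[0,0,0],"fingers":0.5},
  {"slide":[0,0,7],"angular":[0,0,0],"fingers":0.5},
  {"slide":[0,0,7],"angular":[0,0,0],"fingers":1},
  {"slide":[0,0,7],"angular":[0,0,0],"fingers":1},
  {"slide":[0,0,7],"angular":[0,0,0],"fingers":1},
  {"slide":[0,0,7],"angular":[0,0,0],"fingers":1},
  {"slide":[0,0,7],"angular":[0,0,0],"fingers":1},
])

```text
clock: 25.25
tcp_pos: [0.5296, 0.171, 0.013]
orientation: [0.0, 0.458, 0.889, 0.0]
wrist_force: [0.8, 0.3, -1.6]
finger_gap: 0.0088
grip_force: 40.5
```

Call:
jog_arm([
  {"slide":[0,0,-40],"angular":[0,0,0],"fingers":1},
  {"slide":[0,0,-80],"angular":[0,0,0],"fingers":1},
  {"slide":[0,0,-120],"angular":[0,0,0],"fingers":1},
  {"slide":[-32,-20,-137],"angular":[0,0,7],"fingers":1},
  {"slide":[-66,-41,-137],"angular":[0,0,14],"fingers":1},
  {"slide":[-100,-62,-137],"angular":[0,0,21],"fingers":1},
  {"slide":[-134,-83,-137],"angular":[0,0,28],"fingers":1},
  {"slide":[-168,-105,-137],"angular":[0,0,35],"fingers":1},
  {"slide":[-202,-126,-137],"angular":[0,0,42],"fingers":1},
  {"slide":[-236,-147,-137],"angular":[0,0,44.6],"fingers":1},
])

```text
clock: 26.08
tcp_pos: [0.5467, -0.1083, 0.1501]
orientation: [0.0, 0.763, 0.647, 0.0]
wrist_force: [0.8, 0.6, -0.6]
finger_gap: 0.0086
grip_force: 40.5
```

Run:
```python
from g import *
for i in range(3):d=read_camera("side")
s=get_state();print(s["tcp_pos"].round(4),s["joint_pos"].round(2),s["finger_gap"])
for n in("spatula_mid","spatula_tip"):print([(round(x["p"],2),np.round(x["point"])) for x in tip_of(n,d)[:2]])
g,u=G(-99.1);to([.5565,-.2646,.06],g)
for o in (0,.014,.089): print(proj(d,s["tcp_pos"]+[0,0,-.006]+u*o))
```

```text
[ 0.5471 -0.1096  0.1499] [-0.34  0.32 -0.17  1.08 -0.    1.39] 0.008531508899771795
[(0.57, array([317., 228.]))]
[(0.52, array([331., 250.]))]
slide [-154.6   34.9   89.6] ang [-0. -0. -0.]
[315.79627374 228.02873844]
[318.13388701 231.54669234]
[331.43010931 251.55663044]
```

Call:
jog_arm([
  {"slide":[-38,8,0],"angular":[0,0,0],"fingers":1},
  {"slide":[-76,17,0],"angular":[0,0,0],"fingers":1},
  {"slide":[-114,26,15],"angular":[0,0,0],"fingers":1},
  {"slide":[-145,34,45],"angular":[0,0,0],"fingers":1},
  {"slide":[-155,35,75],"angular":[0,0,0],"fingers":1},
  {"slide":[-155,35,90],"angular":[0,0,0],"fingers":1},
  {"slide":[-155,35,105],"angular":[0,0,0],"fingers":1},
  {"slide":[-155,35,120],"angular":[0,0,0],"fingers":1},
  {"slide":[-155,35,129],"angular":[0,0,0],"fingers":1},
  {"slide":[-155,35,132],"angular":[0,0,0],"fingers":1},
])

```text
clock: 27.17
tcp_pos: [0.557, -0.2633, 0.0193]
orientation: [-0.0, 0.76, 0.65, -0.0]
wrist_force: [-10.7, 4.9, 31.1]
finger_gap: 0.0083
grip_force: 45.4
```

Call:
jog_arm([
  {"slide":[0,0,0],"angular":[0,0,0],"fingers":1},
  {"slide":[0,0,0],"angular":[0,0,0],"fingers":1},
  {"slide":[0,0,1],"angular":[0,0,0],"fingers":0.7},
  {"slide":[0,0,1],"angular":[0,0,0],"fingers":0.7},
  {"slide":[0,0,1],"angular":[0,0,0],"fingers":0.7},
  {"slide":[0,0,-30],"angular":[0,0,0],"fingers":0.7},
  {"slide":[0,0,-70],"angular":[0,0,0],"fingers":0.7},
  {"slide":[0,0,-110],"angular":[0,0,0],"fingers":0.5},
  {"slide":[0,0,-130],"angular":[0,0,0],"fingers":0.5},
])

```text
clock: 27.92
tcp_pos: [0.5589, -0.2655, 0.1528]
orientation: [0.003, 0.761, 0.649, 0.001]
wrist_force: [0.7, -1.2, 0.2]
finger_gap: 0.043
grip_force: 0.0
```

Run:
```python
from g import *
d=read_camera("side");t=read_camera("top");s=get_state();print(s["tcp_pos"].round(4),s["joint_pos"].round(2),s["finger_gap"])
for n in("spatula_mid","spatula_tip","retriever_mid","retriever_tip"):
  for p in(t,d):print(n,[(round(x["p"],2),atz(p,x["point"],.0055).round(3)) for x in tip_of(n,p)[:2]])
g,u=G(-53.5);to([.536,.077,.1],g)
```

```text
[ 0.56   -0.2662  0.1532] [-0.57  0.43 -0.    1.13  0.    1.16] 0.04259918188089604
spatula_mid [(0.51, array([ 0.562, -0.269,  0.006]))]
spatula_mid [(0.53, array([ 0.568, -0.256,  0.005]))]
spatula_tip []
spatula_tip [(0.58, array([ 0.546, -0.335,  0.006])), (0.33, array([ 0.576, -0.079,  0.005]))]
retriever_mid [(0.66, array([0.539, 0.075, 0.006]))]
retriever_mid [(0.54, array([0.77 , 0.162, 0.006])), (0.47, array([0.543, 0.09 , 0.005]))]
retriever_tip [(0.49, array([0.578, 0.014, 0.006]))]
retriever_tip [(0.71, array([0.583, 0.009, 0.005]))]
slide [334.  -73.9  46.9] ang [ -0.1  -0.1 -45.6]
```

Call:
jog_arm([
  {"slide":[40,-9,0],"angular":[0,0,-7],"fingers":0.5},
  {"slide":[80,-18,0],"angular":[0,0,-14],"fingers":0.5},
  {"slide":[120,-27,0],"angular":[0,0,-21],"fingers":0.5},
  {"slide":[160,-35,0],"angular":[0,0,-28],"fingers":0.5},
  {"slide":[200,-44,0],"angular":[0,0,-35],"fingers":0.5},
  {"slide":[240,-53,0],"angular":[0,0,-42],"fingers":0.5},
  {"slide":[280,-62,10],"angular":[0,0,-45.6],"fingers":0.5},
  {"slide":[315,-70,25],"angular":[0,0,-45.6],"fingers":0.5},
  {"slide":[334,-74,43],"angular":[0,0,-45.6],"fingers":0.5},
  {"slide":[334,-74,47],"angular":[0,0,-45.6],"fingers":0.5},
])

```text
clock: 29.25
tcp_pos: [0.5339, 0.0803, 0.0979]
orientation: [-0.003, 0.448, 0.894, -0.001]
wrist_force: [-1.2, 0.4, -0.7]
finger_gap: 0.0426
grip_force: 0.0
```

Run:
```python
from g import *
for i in range(4):d=read_camera("side")
t=read_camera("top")
s=get_state();print(s["tcp_pos"].round(4),s["joint_pos"].round(2),s["finger_gap"])
for n in("spatula_mid","spatula_tip","retriever_mid","retriever_tip"):
  for p in(t,d):print(n,[(round(x["p"],2),atz(p,x["point"],.0055).round(3)) for x in tip_of(n,p)[:2]])
g,u=G(-53.5);to([.536,.077,.0135],g)
a=t["color"][185:265,390:480,::-1];b=d["color"][255:345,310:420,::-1]
cv2.imwrite("pics/c11.png",np.hstack([cv2.resize(a,(394,350)),cv2.resize(b,(400,350))]))
```

```text
[0.5375 0.0753 0.1015] [-0.01  0.33 -0.28  0.95 -0.    0.93] 0.04276717132803439
spatula_mid [(0.73, array([ 0.564, -0.269,  0.006])), (0.67, array([ 0.628, -0.38 ,  0.006]))]
spatula_mid [(0.6, array([ 0.559, -0.26 ,  0.005]))]
spatula_tip [(0.73, array([ 0.55 , -0.342,  0.006]))]
spatula_tip [(0.74, array([ 0.568, -0.074,  0.005])), (0.57, array([ 0.548, -0.34 ,  0.006]))]
retriever_mid []
retriever_mid [(0.66, array([0.539, 0.089, 0.005])), (0.16, array([ 0.55 , -0.278,  0.006]))]
retriever_tip [(0.18, array([0.775, 0.151, 0.006]))]
retriever_tip [(0.67, array([0.591, 0.022, 0.006]))]
slide [ 1.4 -0.2 87.7] ang [ 0.  0. -0.]
```

View pics/c11.png

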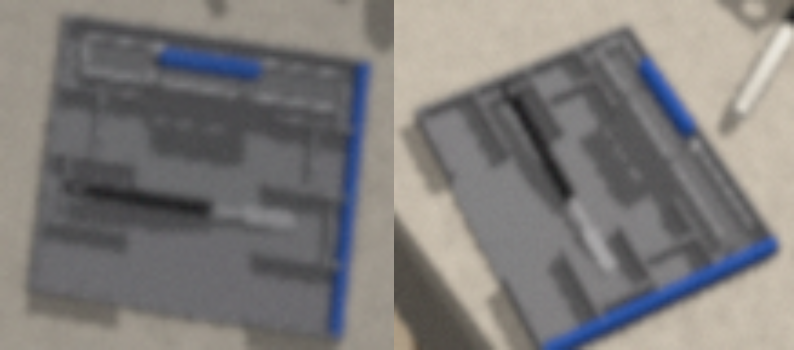

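Call:
jog_arm([
  {"slide":[1,0,35],"angular":[0,0,0],"fingers":0.5},
  {"slide":[1,0,65],"angular":[0,0,0],"fingers":0.5},
  {"slide":[1,0,78],"angular":[0,0,0],"fingers":0.5},
  {"slide":[1,0,83],"angular":[0,0,0],"fingers":0.5},
  {"slide":[1,0,87],"angular":[0,0,0],"fingers":0.5},
  {"slide":[1,0,87],"angular":[0,0,0],"fingers":0.5},
  {"slide":[1,0,87],"angular":[0,0,0],"fingers":1},
  {"slide":[1,0,87],"angular":[0,0,0],"fingers":1},
  {"slide":[1,0,87],"angular":[0,0,0],"fingers":1},
  {"slide":[1,0,87],"angular":[0,0,0],"fingers":1},
])

```text
clock: 30.73
tcp_pos: [0.5373, 0.0773, 0.0153]
orientation: [0.001, 0.45, 0.893, 0.001]
wrist_force: [-1.0, -0.2, 5.3]
finger_gap: 0.0084
grip_force: 39.6
```

Call:
jog_arm([
  {"slide":[0,0,0],"angular":[0,0,0],"fingers":1},
  {"slide":[0,0,0],"angular":[0,0,0],"fingers":1},
])

```text
clock: 30.9
tcp_pos: [0.5373, 0.0773, 0.0153]
orientation: [0.001, 0.45, 0.893, 0.001]
wrist_force: [-1.1, -0.4, 6.8]
finger_gap: 0.0086
grip_force: 39.7
```

Call:
jog_arm([
  {"slide":[0,0,-40],"angular":[0,0,0],"fingers":1},
  {"slide":[0,0,-80],"angular":[0,0,0],"fingers":1},
  {"slide":[-10,-9,-115],"angular":[0,0,7],"fingers":1},
  {"slide":[-40,-34,-130],"angular":[0,0,14],"fingers":1},
  {"slide":[-70,-60,-130],"angular":[0,0,21],"fingers":1},
  {"slide":[-100,-86,-130],"angular":[0,0,28],"fingers":1},
  {"slide":[-130,-112,-130],"angular":[0,0,35],"fingers":1},
  {"slide":[-160,-138,-130],"angular":[0,0,42],"fingers":1},
  {"slide":[-185,-160,-130],"angular":[0,0,45.6],"fingers":1},
  {"slide":[-185,-160,-130],"angular":[0,0,45.6],"fingers":1},
])

```text
clock: 31.73
tcp_pos: [0.5176, -0.1725, 0.1442]
orientation: [0.002, 0.764, 0.646, -0.0]
wrist_force: [0.2, 0.1, 0.1]
finger_gap: 0.0085
grip_force: 39.4
```

Run:
```python
from g import *
for i in range(4):d=read_camera("side")
t=read_camera("top");s=get_state();print(s["tcp_pos"].round(4),s["joint_pos"].round(2),s["finger_gap"])
g,u=G(-99.1)
for p in (t,d):
  for n in("retriever_tip",):print([(round(x["p"],2),np.round(x["point"],1)) for x in tip_of(n,p)[:2]])
  hsv=cv2.cvtColor(p["color"],cv2.COLOR_RGB2HSV);m=((hsv[...,0]<8)|(hsv[...,0]>174))&(hsv[...,1]>120)
  n,l,st,c=cv2.connectedComponentsWithStats(m.astype(np.uint8)); e=proj(p,s["tcp_pos"]+[0,0,-.008]+u*.076)
  print("red",[c[i].round(1) for i in range(1,n) if np.linalg.norm(c[i]-e)<30],"expected",e, "for -10mm",proj(p,s["tcp_pos"]+[0,0,-.008]+u*.066))
to([.5109,-.2714,.06],g)
```

```text
[ 0.5174 -0.1655  0.1438] [-0.46  0.3  -0.22  1.05  0.    1.27] 0.008564501100203839
[]
red [] expected [432.70316724 247.65667871] for -10mm [428.70470922 247.064847  ]
[(0.44, array([334.8, 270.8]))]
red [array([331.9, 268.9])] expected [332.62661354 270.28997401] for -10mm [330.7015374  267.27213672]
slide [-105.9    9.8   83.9] ang [-0.  -0.   0.2]
```

Call:
jog_arm([
  {"slide":[-38,3,0],"angular":[0,0,0],"fingers":1},
  {"slide":[-76,6,0],"angular":[0,0,0],"fingers":1},
  {"slide":[-100,10,20],"angular":[0,0,0],"fingers":1},
  {"slide":[-108,10,50],"angular":[0,0,0],"fingers":1},
  {"slide":[-108,10,80],"angular":[0,0,0],"fingers":1},
  {"slide":[-108,10,100],"angular":[0,0,0],"fingers":1},
  {"slide":[-108,10,112],"angular":[0,0,0],"fingers":1},
  {"slide":[-108,10,120],"angular":[0,0,0],"fingers":1},
  {"slide":[-108,10,123],"angular":[0,0,0],"fingers":1},
  {"slide":[-108,10,123],"angular":[0,0,0],"fingers":1},
])

```text
clock: 32.92
tcp_pos: [0.5106, -0.274, 0.0206]
orientation: [-0.0, 0.76, 0.649, -0.0]
wrist_force: [-0.4, -0.3, 0.0]
finger_gap: 0.0084
grip_force: 39.4
```

Call:
jog_arm([
  {"slide":[0,0,1],"angular":[0,0,0],"fingers":1},
  {"slide":[0,0,2],"angular":[0,0,0],"fingers":1},
])

```text
clock: 33.08
tcp_pos: [0.5115, -0.2752, 0.0201]
orientation: [0.001, 0.761, 0.649, 0.0]
wrist_force: [0.9, -0.5, 0.2]
finger_gap: 0.0081
grip_force: 39.4
```

Call:
jog_arm([
  {"slide":[0,0,1],"angular":[0,0,0],"fingers":1},
  {"slide":[0,0,2],"angular":[0,0,0],"fingers":1},
  {"slide":[0,0,2],"angular":[0,0,0],"fingers":0.7},
  {"slide":[0,0,2],"angular":[0,0,0],"fingers":0.7},
  {"slide":[0,0,2],"angular":[0,0,0],"fingers":0.7},
  {"slide":[0,0,2],"angular":[0,0,0],"fingers":0.7},
  {"slide":[0,0,-30],"angular":[0,0,0],"fingers":0.7},
  {"slide":[0,0,-50],"angular":[0,0,0],"fingers":0.7},
  {"slide":[0,0,-50],"angular":[0,0,0],"fingers":0.6},
  {"slide":[0,0,-50],"angular":[0,0,0],"fingers":0.6},
])

```text
clock: 33.92
tcp_pos: [0.5115, -0.2756, 0.0702]
orientation: [0.002, 0.761, 0.649, 0.0]
wrist_force: [-0.5, -0.1, -0.9]
finger_gap: 0.0339
grip_force: 0.0
```

Run:
```python
from g import *
s=get_state();print(s["tcp_pos"].round(4),s["finger_gap"]); g,u=G(-99.1);to([.558,-.264,.018],g)
```

```text
[ 0.5115 -0.2756  0.0702] 0.033860929329847765
slide [18.9 43.9 52.3] ang [0.2 0.1 0. ]
```

Call:
jog_arm([
  {"slide":[10,25,0],"angular":[0,0,0],"fingers":0.6},
  {"slide":[19,44,0],"angular":[0,0,0],"fingers":0.6},
  {"slide":[19,44,20],"angular":[0,0,0],"fingers":0.6},
  {"slide":[19,44,40],"angular":[0,0,0],"fingers":0.6},
  {"slide":[19,44,48],"angular":[0,0,0],"fingers":0.6},
  {"slide":[19,44,52],"angular":[0,0,0],"fingers":0.6},
  {"slide":[19,44,52],"angular":[0,0,0],"fingers":1},
  {"slide":[19,44,52],"angular":[0,0,0],"fingers":1},
  {"slide":[19,44,52],"angular":[0,0,0],"fingers":1},
  {"slide":[19,44,52],"angular":[0,0,0],"fingers":1},
])

```text
clock: 34.75
tcp_pos: [0.5575, -0.2636, 0.018]
orientation: [0.001, 0.761, 0.649, 0.0]
wrist_force: [-0.1, 0.6, 0.2]
finger_gap: 0.0082
grip_force: 41.5
```

Call:
jog_arm([
  {"slide":[0,0,-8],"angular":[0,0,0],"fingers":1},
  {"slide":[0,0,-18],"angular":[0,0,0],"fingers":1},
  {"slide":[-6,0,-18],"angular":[0,0,0],"fingers":1},
  {"slide":[-12,0,-18],"angular":[0,0,0],"fingers":1},
  {"slide":[-12,0,-18],"angular":[0,0,0],"fingers":1},
  {"slide":[-12,0,-10],"angular":[0,0,0],"fingers":1},
  {"slide":[-12,0,-4],"angular":[0,0,0],"fingers":1},
  {"slide":[-12,0,-1],"angular":[0,0,0],"fingers":1},
  {"slide":[-12,0,-1],"angular":[0,0,0],"fingers":1},
  {"slide":[-12,0,-1],"angular":[0,0,0],"fingers":1},
])

```text
clock: 35.58
tcp_pos: [0.5546, -0.2745, 0.0172]
orientation: [-0.001, 0.761, 0.649, -0.0]
wrist_force: [-0.0, -0.2, -0.7]
finger_gap: 0.009
grip_force: 41.6
```

Call:
jog_arm([
  {"slide":[0,0,1.5],"angular":[0,0,0],"fingers":1},
  {"slide":[0,0,1.5],"angular":[0,0,0],"fingers":0.7},
  {"slide":[0,0,1.5],"angular":[0,0,0],"fingers":0.7},
  {"slide":[0,0,1.5],"angular":[0,0,0],"fingers":0.7},
  {"slide":[0,0,-20],"angular":[0,0,0],"fingers":0.7},
  {"slide":[0,0,-60],"angular":[0,0,0],"fingers":0.7},
  {"slide":[0,0,-100],"angular":[0,0,0],"fingers":0.5},
  {"slide":[30,0,-130],"angular":[0,0,0],"fingers":0.5},
  {"slide":[30,-30,-130],"angular":[0,0,0],"fingers":0.5},
  {"slide":[30,-60,-130],"angular":[0,0,0],"fingers":0.5},
])

```text
clock: 36.42
tcp_pos: [0.5029, -0.2359, 0.151]
orientation: [0.003, 0.76, 0.65, 0.001]
wrist_force: [-1.3, 0.1, -0.7]
finger_gap: 0.0427
grip_force: 0.0
```

```bash
python3 - <<'E'
from g import *
for i in range(2):d=read_camera("side")
t=read_camera("top");s=get_state();print(s["tcp_pos"].round(4),s["joint_pos"].round(2))
for n in("forceps_mid","forceps_tip"):
  for nm,p in(("t",t),("s",d)):print(n,nm,[(round(x["p"],2),np.round(x["point"],1).tolist(),atz(p,x["point"],.004).round(3)) for x in tip_of(n,p)[:2]])
g,u=G(-50);to([.534,-.033,.1],g)
# forceps pixels vs bench in side and top
for p,nm,z in((t,"t",(322,220,368,262)),(d,"s",(275,228,335,268))):
    im=cv2.cvtColor(p["color"],cv2.COLOR_RGB2GRAY).astype(int)[z[1]:z[3],z[0]:z[2]]
    cv2.imwrite(f"pics/f_{nm}.png",cv2.resize(p["color"][z[1]:z[3],z[0]:z[2],::-1],None,fx=8,fy=8))
E
python3 - <<'E'
import cv2,numpy as np
a=cv2.imread('pics/f_t.png');b=cv2.imread('pics/f_s.png');h=min(len(a),len(b))
c=np.hstack([a[:h],b[:h]]);print(a.shape,b.shape);cv2.imwrite('pics/f.png',cv2.resize(c,None,fx=.9,fy=.9))
E
```

```text
[ 0.4986 -0.2348  0.1482] [-0.59  0.31 -0.19  1.07  0.    1.14]
forceps_mid t [(0.51, [343.6, 241.2], array([ 0.533, -0.027,  0.004])), (0.25, [281.7, 158.2], array([0.774, 0.147, 0.004]))]
forceps_mid s [(0.47, [299.3, 246.0], array([ 0.544, -0.028,  0.004]))]
forceps_tip t []
forceps_tip s []
slide [ 2.06e+02 -1.00e-01  4.80e+01] ang [  0.1   0.1 -49.1]
(336, 368, 3) (320, 480, 3)
```

Call:
jog_arm([
  {"slide":[30,0,0],"angular":[0,0,-7],"fingers":0.4},
  {"slide":[60,0,0],"angular":[0,0,-14],"fingers":0.4},
  {"slide":[90,0,0],"angular":[0,0,-21],"fingers":0.4},
  {"slide":[120,0,0],"angular":[0,0,-28],"fingers":0.4},
  {"slide":[150,0,0],"angular":[0,0,-35],"fingers":0.4},
  {"slide":[180,0,20],"angular":[0,0,-42],"fingers":0.4},
  {"slide":[200,0,40],"angular":[0,0,-48],"fingers":0.4},
  {"slide":[206,0,48],"angular":[0,0,-48],"fingers":0.4},
  {"slide":[206,0,48],"angular":[0,0,-48],"fingers":0.4},
  {"slide":[206,0,48],"angular":[0,0,-48],"fingers":0.4},
])

```text
clock: 37.6
tcp_pos: [0.5333, -0.0327, 0.0995]
orientation: [-0.0, 0.432, 0.902, -0.0]
wrist_force: [-0.2, -0.0, -0.3]
finger_gap: 0.0513
grip_force: 0.0
```

Run:
```python
from g import *
for i in range(4):d=read_camera("side")
s=get_state();print(s["tcp_pos"].round(4),s["finger_gap"])
for n in("forceps_mid","forceps_tip"):
  for nm,p in(("s",d),):print(n,nm,[(round(x["p"],2),np.round(x["point"],1).tolist(),atz(p,x["point"],.004).round(3)) for x in tip_of(n,p)[:2]])
g,u=G(-50);to([.534,-.031,.0125],g)
```

```text
[ 0.5339 -0.0338  0.1009] 0.05099778158604409
forceps_mid s [(0.64, [300.4, 244.7], array([ 0.549, -0.026,  0.004])), (0.29, [372.1, 326.0], array([ 0.549, -0.35 ,  0.004]))]
forceps_tip s [(0.48, [317.7, 249.6], array([ 0.58 , -0.07 ,  0.004]))]
slide [ 1.8  1.8 88.3] ang [ 0.1  0.1 -1.2]
```

Call:
jog_arm([
  {"slide":[2,6,35],"angular":[0,0,0],"fingers":0.3},
  {"slide":[2,6,65],"angular":[0,0,0],"fingers":0.3},
  {"slide":[2,6,78],"angular":[0,0,0],"fingers":0.3},
  {"slide":[2,6,84],"angular":[0,0,0],"fingers":0.3},
  {"slide":[2,6,87],"angular":[0,0,0],"fingers":0.3},
  {"slide":[2,6,87],"angular":[0,0,0],"fingers":0.3},
  {"slide":[2,6,87],"angular":[0,0,0],"fingers":1},
  {"slide":[2,6,87],"angular":[0,0,0],"fingers":1},
  {"slide":[2,6,87],"angular":[0,0,0],"fingers":1},
  {"slide":[2,6,87],"angular":[0,0,0],"fingers":1},
])

```text
clock: 38.73
tcp_pos: [0.5372, -0.0272, 0.0139]
orientation: [0.001, 0.431, 0.902, 0.0]
wrist_force: [-3.4, 1.1, 18.9]
finger_gap: 0.0119
grip_force: 40.4
```

Call:
jog_arm([
  {"slide":[0,0,0],"angular":[0,0,0],"fingers":1},
  {"slide":[0,0,0],"angular":[0,0,0],"fingers":1},
  {"slide":[0,0,0],"angular":[0,0,0],"fingers":1},
])

```text
clock: 38.98
tcp_pos: [0.5373, -0.0272, 0.014]
orientation: [0.001, 0.431, 0.902, 0.0]
wrist_force: [-0.7, 0.1, 6.8]
finger_gap: 0.0117
grip_force: 39.5
```

Call:
jog_arm([
  {"slide":[0,0,-40],"angular":[0,0,0],"fingers":1},
  {"slide":[0,0,-80],"angular":[0,0,0],"fingers":1},
  {"slide":[-8,-4,-115],"angular":[0,0,7],"fingers":1},
  {"slide":[-36,-18,-130],"angular":[0,0,14],"fingers":1},
  {"slide":[-64,-32,-130],"angular":[0,0,21],"fingers":1},
  {"slide":[-92,-45,-130],"angular":[0,0,28],"fingers":1},
  {"slide":[-120,-59,-130],"angular":[0,0,35],"fingers":1},
  {"slide":[-140,-70,-130],"angular":[0,0,42],"fingers":1},
  {"slide":[-150,-75,-130],"angular":[0,0,48],"fingers":1},
  {"slide":[-150,-75,-130],"angular":[0,0,48],"fingers":1},
])

```text
clock: 39.82
tcp_pos: [0.5727, -0.1936, 0.1427]
orientation: [0.0, 0.763, 0.647, 0.0]
wrist_force: [0.0, 0.7, -1.4]
finger_gap: 0.0121
grip_force: 39.3
```

Run:
```python
from g import *
for i in range(4):d=read_camera("side")
s=get_state();print(s["tcp_pos"].round(4),s["joint_pos"].round(2),s["finger_gap"])
g,u=G(-99.1)
for n in("forceps_mid","forceps_tip"):print([(round(x["p"],2),np.round(x["point"],1)) for x in tip_of(n,d)[:2]])
for o in (-.069,-.059,0,.049,.059,.069):print(o,proj(d,s["tcp_pos"]+[0,0,-.008]+u*o).round(1))
to([.5977,-.2853,.06],g)
cv2.imwrite("pics/c12.png",cv2.resize(d["color"][190:280,280:380,::-1],(700,600)))
```

```text
[ 0.5719 -0.1897  0.1428] [-0.45  0.41 -0.06  1.1   0.    1.27] 0.01189280199448747
[(0.68, array([341.1, 309.8])), (0.4, array([347.2, 246.5]))]
[(0.49, array([356.1, 261.8])), (0.35, array([398.8, 320.5]))]
-0.069 [329.7 227.7]
-0.059 [331.4 230.2]
0 [342.1 245.4]
0.049 [351.7 259.1]
0.059 [353.7 262. ]
0.069 [355.8 264.9]
slide [-90.6  40.2  82.9] ang [-0.  -0.   0.2]
```

View pics/c12.png

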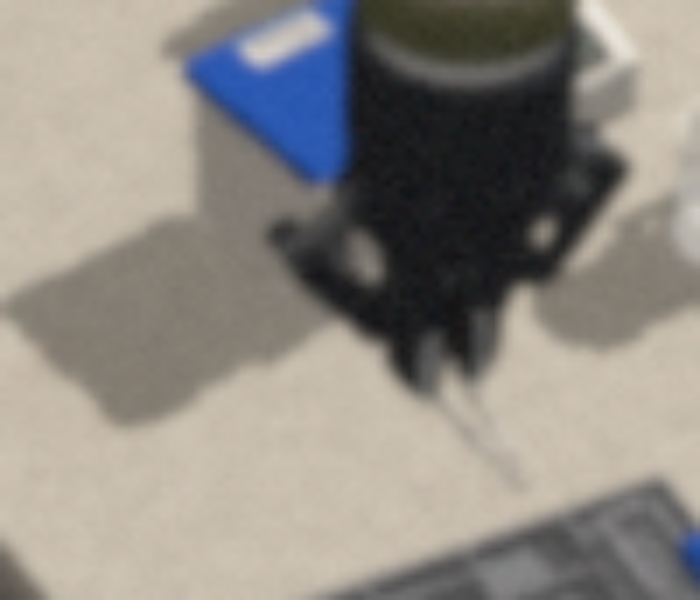

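Call:
jog_arm([
  {"slide":[-36,16,0],"angular":[0,0,0],"fingers":1},
  {"slide":[-70,32,0],"angular":[0,0,0],"fingers":1},
  {"slide":[-89,40,10],"angular":[0,0,0],"fingers":1},
  {"slide":[-89,40,45],"angular":[0,0,0],"fingers":1},
  {"slide":[-89,40,80],"angular":[0,0,0],"fingers":1},
  {"slide":[-89,40,100],"angular":[0,0,0],"fingers":1},
  {"slide":[-89,40,112],"angular":[0,0,0],"fingers":1},
  {"slide":[-89,40,119],"angular":[0,0,0],"fingers":1},
  {"slide":[-89,40,122],"angular":[0,0,0],"fingers":1},
  {"slide":[-89,40,122],"angular":[0,0,0],"fingers":1},
])

```text
clock: 40.95
tcp_pos: [0.5983, -0.2849, 0.0215]
orientation: [0.0, 0.761, 0.649, 0.0]
wrist_force: [-0.3, -0.3, -0.8]
finger_gap: 0.012
grip_force: 39.3
```

Call:
jog_arm([
  {"slide":[0,0,1],"angular":[0,0,0],"fingers":1},
  {"slide":[0,0,2],"angular":[0,0,0],"fingers":1},
  {"slide":[0,0,2],"angular":[0,0,0],"fingers":1},
])

```text
clock: 41.2
tcp_pos: [0.5985, -0.2854, 0.0202]
orientation: [0.001, 0.761, 0.649, 0.0]
wrist_force: [0.7, -0.4, -0.3]
finger_gap: 0.0119
grip_force: 39.3
```

Call:
jog_arm([
  {"slide":[0,0,1.5],"angular":[0,0,0],"fingers":1},
  {"slide":[0,0,3],"angular":[0,0,0],"fingers":1},
  {"slide":[0,0,3],"angular":[0,0,0],"fingers":1},
  {"slide":[0,0,3],"angular":[0,0,0],"fingers":0.75},
  {"slide":[0,0,3],"angular":[0,0,0],"fingers":0.75},
  {"slide":[0,0,3],"angular":[0,0,0],"fingers":0.75},
  {"slide":[0,0,-20],"angular":[0,0,0],"fingers":0.75},
  {"slide":[0,0,-60],"angular":[0,0,0],"fingers":0.75},
  {"slide":[0,0,-100],"angular":[0,0,0],"fingers":0.5},
  {"slide":[0,0,-140],"angular":[0,0,0],"fingers":0.5},
])

```text
clock: 42.03
tcp_pos: [0.5972, -0.2848, 0.1601]
orientation: [-0.001, 0.761, 0.649, -0.0]
wrist_force: [-0.4, -0.3, -0.7]
finger_gap: 0.0425
grip_force: 0.0
```

Call:
jog_arm([
  {"slide":[40,-20,0],"angular":[0,0,0],"fingers":0.5},
  {"slide":[80,-40,0],"angular":[0,0,0],"fingers":0.5},
  {"slide":[120,-60,0],"angular":[0,0,0],"fingers":0.5},
  {"slide":[160,-80,0],"angular":[0,0,0],"fingers":0.5},
  {"slide":[200,-100,0],"angular":[0,0,0],"fingers":0.5},
  {"slide":[240,-120,0],"angular":[0,0,0],"fingers":0.5},
  {"slide":[280,-140,0],"angular":[0,0,0],"fingers":0.5},
  {"slide":[310,-150,0],"angular":[0,0,0],"fingers":0.5},
  {"slide":[310,-150,0],"angular":[0,0,0],"fingers":0.5},
  {"slide":[310,-150,0],"angular":[0,0,0],"fingers":0.5},
])

```text
clock: 42.87
tcp_pos: [0.4974, 0.0475, 0.1593]
orientation: [-0.0, 0.759, 0.651, 0.0]
wrist_force: [0.0, -0.5, -0.0]
finger_gap: 0.0427
grip_force: 0.0
```

Run:
```python
from g import *
t=read_camera("top");d=read_camera("side")
g=cv2.cvtColor(t["color"],cv2.COLOR_RGB2HSV)
print("lid",cv2.inRange(g,(105,140,60),(130,255,255))[160:230,300:370].astype(bool).sum(), get_state()["tcp_pos"].round(3))
a=np.radians(-99.1);tx=np.array([np.cos(a),np.sin(a)]);ty=np.array([-tx[1],tx[0]])
c=np.array([.577,-.282])
F=lambda w:[float(x) for x in (np.array([(w[:2]-c)@tx,(w[:2]-c)@ty])*1000).round(0)]
for n,h in(("tray",0),("chute_grip",.045),("chute_nose",.005),("retriever_mid",.008),("retriever_tip",.008),("spatula_mid",.0075),("spatula_tip",.0075),("forceps_mid",.007),("forceps_tip",.007)):
    for nm,p in(("t",t),("s",d)): print(n,nm,[(round(x["p"],2),F(atz(p,x["point"],h))) for x in tip_of(n,p)[:2]])
# extents in tray-aligned frame: rectified top picture, 1 mm/px
H=np.array([[1,0,0],[0,1,0],[0,0,1.]])
src=np.float32([proj(t,[*(c+x*tx+y*ty),.006]) for x,y in((-.11,.1),(.11,.1),(.11,-.1),(-.11,-.1))])
M=cv2.getPerspectiveTransform(src,np.float32([[0,0],[220,0],[220,200],[0,200]]))
im=cv2.warpPerspective(t["color"],M,(220,200));hs=cv2.cvtColor(im,cv2.COLOR_RGB2HSV)
def ext(m,l):
    m=m.astype(np.uint8);n,lab,st,_=cv2.connectedComponentsWithStats(m)
    for i in np.argsort(-st[1:,4])[:2]+1:
        q=np.argwhere(lab==i);print(l,st[i,4],"x",q[:,1].min()-110,q[:,1].max()-110,"y",100-q[:,0].max(),100-q[:,0].min())
ext(hs[...,2]<50,"dark (spatula handle)")
ext((hs[...,2]>150),"bright (retriever/blade)")
ext(((hs[...,0]<8)|(hs[...,0]>174))&(hs[...,1]>110),"red")
ext(cv2.inRange(hs,(105,140,60),(130,255,255))>0,"blue")
```

```text
lid 928 [0.499 0.045 0.159]
tray t [(0.81, [-0.0, 3.0])]
tray s [(0.85, [-10.0, -5.0])]
chute_grip t [(0.84, [-13.0, 56.0])]
chute_grip s [(0.92, [-5.0, 56.0])]
chute_nose t [(0.97, [90.0, 63.0])]
chute_nose s [(0.9, [91.0, 58.0])]
retriever_mid t [(0.66, [5.0, -67.0])]
retriever_mid s [(0.74, [4.0, -67.0])]
retriever_tip t []
retriever_tip s [(0.52, [80.0, -60.0])]
spatula_mid t [(0.49, [-6.0, -18.0])]
spatula_mid s [(0.74, [-273.0, 32.0]), (0.6, [2.0, -16.0])]
spatula_tip t [(0.5, [72.0, -22.0])]
spatula_tip s [(0.56, [76.0, -12.0]), (0.44, [4.0, -67.0])]
forceps_mid t [(0.56, [1.0, 12.0])]
forceps_mid s [(0.59, [5.0, 25.0])]
forceps_tip t []
forceps_tip s [(0.51, [97.0, 51.0]), (0.48, [55.0, 31.0])]
dark (spatula handle) 467 x -58 19 y -26 -19
bright (retriever/blade) 2192 x -110 102 y -79 100
bright (retriever/blade) 1069 x -70 80 y -67 -60
red 111 x 71 82 y -70 -60
blue 552 x -29 33 y 68 78
blue 173 x 97 101 y 3 42
```

```bash
python3 -c "
from workcell import *
print(hand_in())"
```

```text
the job is handed in; nothing more can be done
None
```

I handed the job in, and as far as the cameras show it is complete, though the judge returned no result. The bars were tipped into the box, the lid stays shut after its press, and the chute and all three tools lie in their own compartments pointing to the blue end.

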